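# Pin the stacking bed and build the tile-carton column

## Robot

A 6-joint arm with a two-finger parallel gripper is mounted at the origin on the work surface. World frame = base frame: x ahead of the robot, y to its left, z up, the work surface at z = 0. Lengths are in m, angles in rad, forces in N, time in s.
With the tool pointing down it reaches from about 0.425 to 0.95 m from the base axis. Payload 14.7 kg.
Tool frame: the origin (TCP) lies on the centre line of the jaws, within the pads' length; the fingertips stand 19 mm ahead of it and the grasp point (between the pads) is the TCP; z points along the fingers, y is the line along which they close (so a half turn about z gives the same grasp; the last joint's range is limited). The gripper opens to 85 mm and grips with 20 to 120 N. Pads are 22 mm wide; open, the fingers measure 114 mm over their backs; the gripper's body (76 mm by 85 mm) begins 54 mm behind the grasp point. The pads swing forward as they close: fully open they stand 13 mm farther back than shut.
Start: joints at [1.17, 0.48, 1.596, -0, 1.065, -0.047], TCP at [0.225, 0.61, 0.25] pointing down, gripper open.
Joint ranges: [-2.75, 2.75], [-0.82, 2.05], [0.23, 2.67], [-1.56, 4.7], [0.09, 2.69], [-2.92, 2.92]. Speed limits (rad/s): [1.89, 1.89, 2.39, 3.01, 3.01, 3.01].

## Interface

Orientations are given as a 3x3 rotation matrix whose columns are the frame's x, y, z axes.
In Python, from plant import sensors, grab_frame, robot gives the robot as it stands.
- The arm moves only by the tool step_arm, never from a script. Its argument "rows" is a list that holds one entry, the list of rows, each a list of 7 numbers: the shift along the tool's x, y, z in cm, then the turn, a rotation vector about the tool's x, y, z in rad, then the opening, from -1 (shut) to 1 (fully open). In form: [[[x, y, z, wx, wy, wz, fingers], ...]]. A call has 1 to 5 rows; each row shifts and turns the commanded pose from where the row before left it, along the tool's axes as they then stand; what a row does not reach is not made up. A row lasts 1/10 s, in which the tool goes at most 50 mm and 8.59 degrees, less where a joint would pass 70% of its speed; a pose out of reach is approached as far as the arm can. A call is refused whole if a number of a shift passes 5 or a number of a turn 0.15, either way. A call with a gripper value outside its range is refused whole. The fingers move at their own pace and stop on an object; "newtons" is the grip in N (left out, the last holds). Time passes only in rows, so rows that do not move let the fingers close. It gives the time, the measured TCP pose, the force, the opening and the grip force at its end, in the units of the state.
- sensors.state(): the state, without advancing time (a new reading comes with each control period).
- grab_frame(name): name is "side" or "top" or "wrist"; returns a dict with "color" (400x640x3 uint8, red, green, blue), "z_map" (400x640 float32, m along the optical axis (not along the pixel's ray), 0 where there is no reading), "fx", "fy", "cx", "cy" (pixels), "k1" (the pictures are not rectified: a ray, as slopes to the right and down, at radius r is drawn at 1 + k1 r^2 times it, then the intrinsics apply), "R" (3x3) and "t" (3): a world point X has camera coordinates R X + t; the wrist camera has in their place "mount" (4x4, takes a point from camera to tool coordinates, whose origin is the TCP and whose axes are the flange's). Camera axes: x right, y down, z forward; pixel columns grow to the right and rows downward; lengths in m; the calibration is good to about 2 mm. A picture is of the moment at which its call begins: read the wrist's pose just before it.
- robot.sign_off(): hands the job in; it is judged then, once.
The state is a dict: "time_s": time; "q": joint angles; "qd": joint speeds; "tau": joint torques, N m; "tool_pos": TCP position; "tool_rot": TCP orientation; "wrist_force": force on the tool from outside, world axes, zero at the start; "torque": the same for the moment, N m; "width": finger opening in m; "finger_force": force on a finger pad.
Only numpy, scipy, OpenCV 4.12 (cv2) and the standard library are available. Lean on these libraries where they do the work, as an engineer would, in place of code of your own. Each camera call takes 0.05 s, during which the arm holds its last target. There are 200 camera calls.

## Task

Take the red-headed stop pin out of its parking socket on the stacking bed and slide its tip along the middle of the aluminium rail until it drops into the unmarked hole, then push it fully home and leave it there. Only then stack all the white tile cartons that are on the table, in any order, label side up, into one neat, square column on the bed on the robot's side of the pin: parallel to the bed, centred on the pin, one 60 mm end close to it (within a finger's breadth, about 15 mm). Finish by setting the blue top board squarely on the column, handle up, and leave everything else on the table where it is.

Things in the scene. Friction and masses are not known exactly. Their poses are not given: they have to be found in the camera images.
- bed: fixed wooden stacking bed, 220 (x) x 260 (y) mm, flat top 36 mm above the table; origin at the centre of its underside, +x away from the robot, turned up to 0.18 rad. An aluminium rail 50 mm wide, along y, lies flush in its top, centred at x = +60 mm. Two black end caps cover the rail beyond |y| = 70 mm, 12 mm above the top
- rail_mid (a point): the middle of the aluminium rail, on its top face, bed axes. The rail's one blind hole (19.6 mm wide, 28 mm deep, small chamfer) is unmarked: its centre is on the rail's centre line (the y axis through this point), anywhere from 30 mm to one side to 30 mm to the other, different each time
- socket (a point): mouth of the pin's parking socket in the wooden top, a 20 mm wide, 24 mm deep hole at bed x = -72, y = +105 mm
- pin: loose stop pin, 150 g, 115 mm long, upright in the parking socket at the start: round steel shank 18 mm thick, chamfered tip; above it a square red head 16 x 16 mm, 40 mm tall (75 to 115 mm from the tip), flats parallel to the pin's x and y. Origin at the centre of the tip, z up along the pin. Fully home in the rail its tip is 28 mm below the bed's top
- carton_a: closed white carton of fired tiles with a blue label, 90 x 60 x 50 mm (x, y, z), 210 to 420 g, lying flat somewhere to the left or right of the bed; rigid, may be gripped across its 60 mm width. Origin at the centre of its underside, x along the 90 mm length. May be absent (then None)
- carton_b: closed white carton of fired tiles with a green label, 90 x 60 x 50 mm (x, y, z), 210 to 420 g, lying flat somewhere to the left or right of the bed; rigid, may be gripped across its 60 mm width. Origin at the centre of its underside, x along the 90 mm length. May be absent (then None)
- carton_c: closed white carton of fired tiles with a yellow label, 90 x 60 x 40 mm (x, y, z), 210 to 420 g, lying flat somewhere to the left or right of the bed; rigid, may be gripped across its 60 mm width. Origin at the centre of its underside, x along the 90 mm length. May be absent (then None)
- carton_d: closed white carton of fired tiles with a terracotta label, 90 x 60 x 40 mm (x, y, z), 210 to 420 g, lying flat somewhere to the left or right of the bed; rigid, may be gripped across its 60 mm width. Origin at the centre of its underside, x along the 90 mm length. May be absent (then None)
- carton_e: closed white carton of fired tiles with a black label, 90 x 60 x 40 mm (x, y, z), 210 to 420 g, lying flat somewhere to the left or right of the bed; rigid, may be gripped across its 60 mm width. Origin at the centre of its underside, x along the 90 mm length. May be absent (then None)
- cap: loose blue-painted wooden top board 90 x 66 x 12 mm with a dark wooden handle bar on top, 70 mm long (along x), 20 mm wide, from 12 to 44 mm above the underside; 250 g; lies flat beside the bed. Origin at the centre of its underside, x along the 90 mm length
- tin: dark round tin with orange top, 62 mm across, 55 mm high, standing just outside the cartons on the left; bystander, leave alone. Origin at the centre of its underside
- sprayer: white spray bottle, 68 mm across, 190 mm high, bystander; origin at the centre of its underside
- glaze_bowl: terracotta bowl, 110 mm across, 50 mm high, bystander; origin at the centre of its underside
- glaze_jar: amber jar, 72 mm across, 90 mm high, bystander; origin at the centre of its underside
- tool_cup: blue ceramic cup, 72 mm across, 100 mm high, bystander; origin at the centre of its underside
- bisque_dish: white inverted-cone dish, 84 mm across, 30 mm high, bystander; origin at the centre of its underside
Things that resemble listed ones, but are neither listed nor needed, are in the scene too. What is shaped like the carton_b but purple is not meant.

How it is judged:
By the outcome, as a careful person would: the job done as asked, in the order asked, and still so for the second after the job is handed in, with the robot touching nothing.
Of carton_a, carton_b, carton_c, carton_d, carton_e only 3 to 5 are there at a start; the rules pass over those that are not, and their reading is None.
At some moment in a run one of cap may be knocked a few centimetres aside while the robot is not near it.
Once in a run the grip may slacken for a moment while it holds something.
It also fails if it takes over 210 s, if anything falls off the work surface, if the arm or the gripper's body presses on something with over 40 N, if the wrist force passes 120 N, or if a joint passes its speed limit or range.

## Working session

There is one attempt and no reset: what is moved stays moved. The work goes in short steps, Python scripts to look and compute and a tool call to move; the robot and the scene stay as the last step left them, time stands still between calls to the robot, and variables do not carry over. Pictures are saved under pics/ and viewed, at most 14 in all, crops included, and the job is handed in when it is done.

Besides the shell and the picture viewer there is one more tool, called as a command line: name --argument value ..., lists and objects as JSON in quotes. step_arm: Moves the arm, as the interface text tells. Its arguments: {"type":"object","properties":{"rows":{"type":"array","items":{"type":"array","items":{"type":"array","items":{"type":"number"}}}},"newtons":{"type":"number"}},"required":["rows"]}

```bash
ls; mkdir -p pics
python3 - <<'E'
from plant import sensors, grab_frame
import cv2,numpy as np
s=sensors.state();print(s)
for n in("side","top"):
    f=grab_frame(n);cv2.imwrite(f"pics/{n}0.png",f["color"][:,:,::-1]);np.savez(f"{n}0.npz",**f)
    print(n,{k:(np.round(v,4).tolist() if not np.isscalar(v) else v) for k,v in f.items() if k not in("color","z_map")})
E
```

```text
pics
{'time_s': 0.0, 'q': array([ 1.17043189e+00,  4.80789903e-01,  1.59692003e+00,  8.51202910e-06,
        1.06510909e+00, -4.66135816e-02]), 'qd': array([ 0.00136571,  0.00174913, -0.00019102,  0.00060705, -0.00078128,
       -0.00015446]), 'tau': array([ 3.97039927e-03, -9.50637960e+01, -4.30180657e+01,  1.93280657e-04,
        1.20677325e-02,  2.86105774e-05]), 'tool_pos': array([0.22499503, 0.60937114, 0.24968239]), 'tool_rot': array([[-9.38078503e-01,  3.46422412e-01, -4.84837255e-04],
       [ 3.46422745e-01,  9.38077829e-01, -1.12647769e-03],
       [ 6.45779595e-05, -1.22468316e-03, -9.99999248e-01]]), 'wrist_force': array([-0.03721733, -0.33758419, -0.06502121]), 'torque': array([-0.00461978,  0.0155817 ,  0.02710565]), 'finger_force': 0.0, 'width': 0.08505846008711225}
side {'fx': 362.07506974163726, 'fy': 362.07506974163726, 'cx': 322.01478018025006, 'cy': 198.41199545274742, 'k1': 0.01542583718365511, 'R': [[0.9537, -0.3008, 0.0039], [-0.2004, -0.6447, -0.7377], [0.2244, 0.7028, -0.6751]], 't': [-0.5457, 0.1628, 1.0208]}
top {'fx': 433.36000272201863, 'fy': 433.36000272201863, 'cx': 316.3728963938179, 'cy': 201.18110591122414, 'k1': 0.005807230704873549, 'R': [[-0.0116, -0.9999, -0.0002], [-0.9855, 0.0115, -0.1693], [0.1693, -0.0017, -0.9856]], 't': [0.0109, 0.5952, 1.4713]}
```

View pics/top0.png

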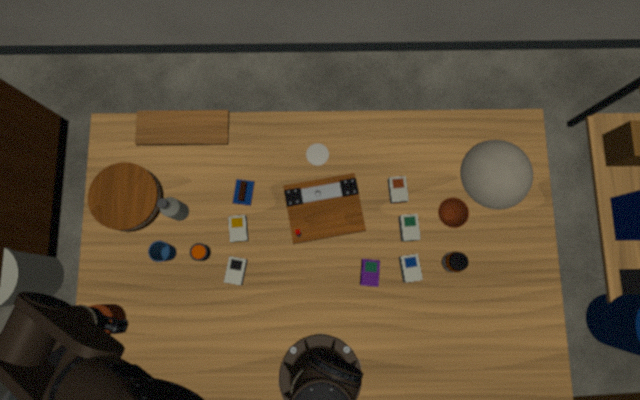

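View pics/side0.png

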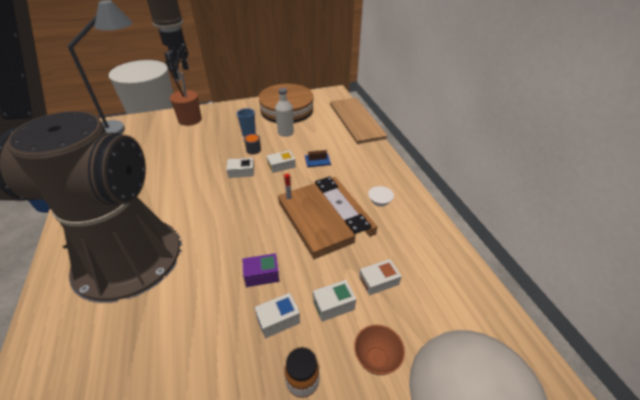

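```bash
cat > h.py <<'E'
import numpy as np, cv2
from plant import sensors, grab_frame
def ext(f, s=None):
    "camera->world rotation and origin"
    if "mount" in f:
        T=np.eye(4);T[:3,:3]=s["tool_rot"];T[:3,3]=s["tool_pos"];M=T@f["mount"];return M[:3,:3],M[:3,3]
    R=np.array(f["R"]);return R.T,-R.T@np.array(f["t"])
def rays(f,uv):
    d=(np.asarray(uv,float).reshape(-1,2)-[f["cx"],f["cy"]])/[f["fx"],f["fy"]]
    p=d.copy()
    for _ in range(6): p=d/(1+f["k1"]*(p**2).sum(1,keepdims=True))
    return np.c_[p,np.ones(len(p))]
def cast(f,uv,z,s=None):
    "pixels -> world points on plane z"
    R,o=ext(f,s);d=rays(f,uv)@R.T
    return o+d*((z-o[2])/d[:,2])[:,None]
def cloud(f,s=None):
    h,w=f["z_map"].shape;u,v=np.meshgrid(np.arange(w),np.arange(h))
    R,o=ext(f,s);r=rays(f,np.c_[u.ravel(),v.ravel()])*f["z_map"].reshape(-1,1)
    return (r@R.T+o).reshape(h,w,3)
def rect(pts):
    "min-area rect of xy (m): centre, (long,short), yaw of long side in (-pi/2,pi/2]"
    (c,(a,b),t)=cv2.minAreaRect((np.asarray(pts)[:,:2]*1000).astype(np.float32))
    t=np.deg2rad(t)
    if a<b:a,b,t=b,a,t+np.pi/2
    t=(t+np.pi/2)%np.pi-np.pi/2
    return np.array(c)/1000,(a/1000,b/1000),t
def grab(name,tag=None):
    s=sensors.state();f=grab_frame(name)
    if tag: cv2.imwrite(f"pics/{tag}.png",f["color"][:,:,::-1])
    return s,f
E
python3 - <<'E'
from h import *
f=dict(np.load("top0.npz"));C=cloud(f)
hsv=cv2.cvtColor(f["color"],cv2.COLOR_RGB2HSV)
seeds=dict(a=(411,267,.05),b=(410,227,.05),c=(237,229,.04),d=(398,188,.04),e=(235,271,.04),cap=(243,193,.012),purple=(370,272,.05),bed=(325,215,.036),pin=(297,232,.1),tin=(199,252,.055),sprayer=(170,208,.19))
R,o=ext(f);print("cam",o)
for k,(u,v,h) in seeds.items():
    w=C[v-45:v+45,u-50:u+50];i=abs(w[...,2]-h)<(.008 if k!='pin' else .03)
    n,l,st,ce=cv2.connectedComponentsWithStats(i.astype(np.uint8))
    j=min(range(1,n),key=lambda j:np.hypot(*(ce[j]-[50,45]))-.02*st[j,4])
    p=w[l==j];c,sz,t=rect(p);print(k,len(p),"c",c.round(4),"mean",p.mean(0).round(4),"size",np.round(sz,3),"yaw",round(t,3))
print("table z",np.median(C[300:320,200:260,2]))
s,fw=grab("wrist","w0");print({k:(np.round(v,4).tolist() if not np.isscalar(v) else v) for k,v in fw.items() if k not in("color","z_map")})
big=cv2.resize(f["color"][150:300,200:450],None,fx=3.2,fy=3.2,interpolation=cv2.INTER_CUBIC);cv2.imwrite("pics/crop0.png",big[:,:,::-1])
E
```

```text
cam [0.33760101 0.00661628 1.55087091]
a 468 c [ 0.3598 -0.318 ] mean [ 0.3595 -0.3175  0.0504] size [0.09  0.061] yaw 0.133
b 435 c [ 0.5006 -0.3207] mean [ 0.4995 -0.3206  0.0507] size [0.09  0.061] yaw 0.086
c 440 c [0.5042 0.282 ] mean [0.5047 0.2814 0.0405] size [0.09  0.061] yaw 0.086
d 432 c [ 0.6383 -0.2886] mean [ 0.6374 -0.2875  0.0407] size [0.091 0.063] yaw 0.084
e 458 c [0.3584 0.2879] mean [0.358  0.2873 0.0407] size [0.089 0.06 ] yaw -0.193
cap 346 c [0.6444 0.2592] mean [0.6345 0.2652 0.012 ] size [0.108 0.102] yaw -0.05
purple 463 c [ 0.3457 -0.1771] mean [ 0.3453 -0.177   0.0503] size [0.09 0.06] yaw -0.098
bed 3639 c [ 0.5755 -0.0223] mean [ 0.5652 -0.0251  0.0368] size [0.26  0.212] yaw -1.403
pin 27 c [0.4813 0.068 ] mean [0.4796 0.0675 0.1187] size [0.016 0.015] yaw 0.27
tin 264 c [0.4243 0.4107] mean [0.4232 0.4101 0.0559] size [0.06  0.058] yaw 1.567
sprayer 77 c [0.5707 0.4963] mean [0.5702 0.4952 0.19  ] size [0.029 0.029] yaw 0.585
table z 0.0005834571450298309
{'fx': 276.0405644039058, 'fy': 276.0405644039058, 'cx': 322.1238122253252, 'cy': 198.5331523386405, 'k1': -0.00974408026037726, 'mount': [[-0.0011, -0.9519, -0.3065, 0.0777], [1.0, -0.001, -0.0005, -0.0008], [0.0001, -0.3065, 0.9519, -0.1222], [0.0, 0.0, 0.0, 1.0]]}
```

View pics/crop0.png

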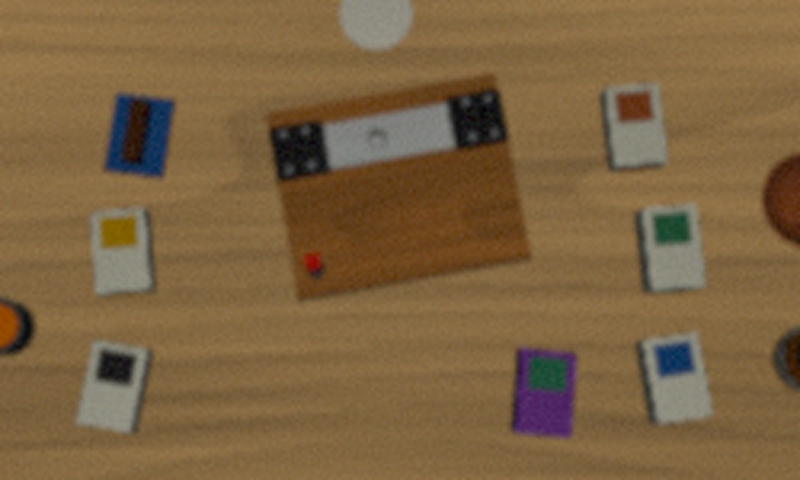

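step_arm --rows '[[[0, 0, 0, 0, 0, -0.13, 1], [0, 0, 0, 0, 0, -0.13, 1], [0, 0, 0, 0, 0, -0.13, 1], [0, 0, 0, 0, 0, -0.13, 1], [0, 0, 0, 0, 0, 0, 1]]]' --newtons 40

```text
time_s: 0.65
tool_pos: [0.2251, 0.6096, 0.2501]
tool_rot: [[-0.986, -0.168, -0.0], [-0.168, 0.986, -0.0], [0.0, -0.0, -1.0]]
wrist_force: [-0.3, -0.7, -0.9]
width: 0.0855
finger_force: 0.0
```

step_arm --rows '[[[-1.4, -4.35, 0.2, 0, 0, 0, 1], [-1.4, -4.35, 0.2, 0, 0, 0, 1], [-1.4, -4.35, 0.2, 0, 0, 0, 1], [-1.4, -4.35, 0.2, 0, 0, 0, 1], [-1.4, -4.35, 0.2, 0, 0, 0, 1]]]'

```text
time_s: 1.15
tool_pos: [0.3306, 0.4052, 0.2402]
tool_rot: [[-0.987, -0.161, 0.0], [-0.161, 0.987, 0.0], [-0.0, 0.0, -1.0]]
wrist_force: [0.8, -0.5, 0.0]
width: 0.0854
finger_force: 0.0
```

step_arm --rows '[[[-1.4, -4.35, 0.2, 0, 0, 0, 1], [-1.4, -4.35, 0.2, 0, 0, 0, 1], [-1.4, -4.35, 0.2, 0, 0, 0, 1], [-1.4, -4.35, 0.2, 0, 0, 0, 1], [-1.4, -4.35, 0.2, 0, 0, 0, 1]]]'

```text
time_s: 1.65
tool_pos: [0.4358, 0.2022, 0.2304]
tool_rot: [[-0.987, -0.161, 0.0], [-0.161, 0.987, 0.0], [-0.0, 0.0, -1.0]]
wrist_force: [1.3, 0.3, -0.4]
width: 0.0854
finger_force: 0.0
```

step_arm --rows '[[[-1.4, -4.35, 0.2, 0, 0, 0, 1], [-1.4, -4.35, 0.2, 0, 0, 0, 1], [-1.4, -4.35, 0.2, 0, 0, 0, 1], [-1.4, -4.35, 0.2, 0, 0, 0, 1], [-1.4, -4.35, 0.2, 0, 0, 0, 1]]]'

```text
time_s: 2.15
tool_pos: [0.5408, -0.001, 0.2203]
tool_rot: [[-0.987, -0.161, 0.0], [-0.161, 0.987, 0.0], [-0.0, 0.0, -1.0]]
wrist_force: [1.3, 0.2, -0.4]
width: 0.0854
finger_force: 0.0
```

step_arm --rows '[[[0, 0, 0, 0, 0, 0, 1], [0, 0, 0, 0, 0, 0, 1], [0, 0, 0, 0, 0, 0, 1]]]'

```text
time_s: 2.45
tool_pos: [0.5397, 0.0015, 0.2201]
tool_rot: [[-0.987, -0.164, -0.001], [-0.164, 0.987, 0.0], [0.001, 0.0, -1.0]]
wrist_force: [-0.0, 0.1, -0.3]
width: 0.0855
finger_force: 0.0
```

Run:
```python
from h import *
import pickle
s,f=grab("wrist","w1");pickle.dump((s,f),open("w1.pkl","wb"))
C=cloud(f,s)
p=C[(abs(C[...,2]-.036)<.006)&(abs(C[...,0]-.57)<.2)&(abs(C[...,1])<.2)]
print("bed",len(p),rect(p),np.median(p[:,2]))
hsv=cv2.cvtColor(f["color"],cv2.COLOR_RGB2HSV)
m=((hsv[...,0]<8)|(hsv[...,0]>172))&(hsv[...,1]>180)&(hsv[...,2]>60)
v,u=np.nonzero(m);q=C[m];print("red px",len(u),u.mean() if len(u) else 0,v.mean() if len(u) else 0, q[:,2].max() if len(q) else 0)
t=q[abs(q[:,2]-q[:,2].max())<.006];print("head top",rect(t),t.mean(0))
```

```text
bed 32132 (array([ 0.56560144, -0.02206024]), (0.41892279052734377, 0.26539715576171874), np.float64(0.21831642536379903)) 0.03454471097666906
red px 688 413.5901162790698 151.1497093023256 0.34239647403335216
head top (array([ 0.462793  , -0.01237041]), (0.0, 0.0), np.float64(0.0)) [ 0.46279301 -0.01237041  0.34239647]
```

View pics/w1.png

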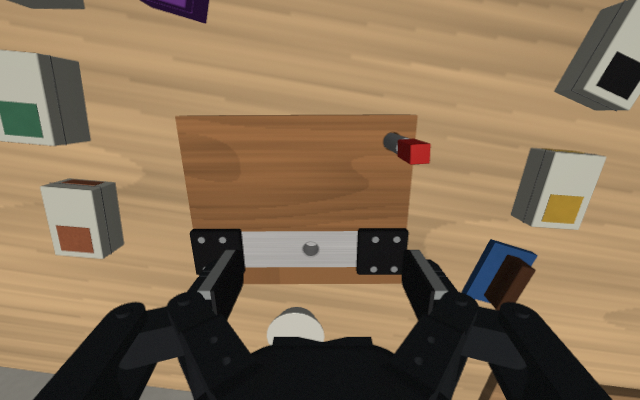

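Run:
```python
from h import *
import pickle
s,f=pickle.load(open("w1.pkl","rb"));C=cloud(f,s)
im=f["color"];hsv=cv2.cvtColor(im,cv2.COLOR_RGB2HSV)
# bed top face edges: near edge line etc via wood-on-wood is weak -> use depth step
m=((abs(C[...,2]-.036)<.012)&(np.arange(400)[:,None]<290)&(abs(np.arange(640)-300)<140)).astype(np.uint8)
n,l,st,ce=cv2.connectedComponentsWithStats(cv2.morphologyEx(m,cv2.MORPH_OPEN,np.ones((5,5))))
j=1+st[1:,4].argmax();c=max(cv2.findContours((l==j).astype(np.uint8),0,1)[0],key=cv2.contourArea)
P=cast(f,c,.036,s);e=s["tool_rot"][:2,:2];
for ang in [0]:
    B=(P[:,:2]-[.57,-.02])@np.c_[-e[:,0],e[:,1]]*1000  # bed-like axes
    near=B[(B[:,0]<-80)&(abs(B[:,1])<95)];print("near",np.polyfit(near[:,1],near[:,0],1),near[:,0].std())
    for sgn in(1,-1):
        k=B[(B[:,1]*sgn>90)&(B[:,0]>-85)&(B[:,0]<20)];print("side",sgn,np.polyfit(k[:,0],k[:,1],1) if len(k)>5 else len(k))
# rail
r=((hsv[...,1]<40)&(hsv[...,2]>110)).astype(np.uint8);r[:225]=0;r[275:]=0;r[:,:225]=0;r[:,375:]=0
r=cv2.morphologyEx(r,cv2.MORPH_CLOSE,np.ones((25,25)))
c=max(cv2.findContours(r,0,1)[0],key=cv2.contourArea);print("rail box",cv2.boundingRect(c));rc=rect(cast(f,c,.036,s));print("rail",rc)
# hole
d=im[230:266,290:332].max(2)<135;n,l,st,ce=cv2.connectedComponentsWithStats(d.astype(np.uint8));j=1+st[1:,4].argmax();print("hole px",st[j],ce[j]+[290,230])
c=max(cv2.findContours((l==j).astype(np.uint8),0,1)[0],key=cv2.contourArea)+[290,230]
H=cast(f,c,.036,s);print("hole",rect(H))
# pin head: top face brighter red
R=im[...,0].astype(int);mm=(hsv[...,1]>180)&((hsv[...,0]<8)|(hsv[...,0]>172));mm[:130]=0;mm[175:]=0;mm[:,:385]=0;mm[:,440:]=0
print("R levels",np.percentile(R[mm],[5,25,50,75,95]))
t=(mm&(R>np.percentile(R[mm],95)-40)).astype(np.uint8);v,u=np.nonzero(t);print(cv2.minAreaRect(np.c_[u,v].astype(np.float32)))
c=max(cv2.findContours(t,0,1)[0],key=cv2.contourArea);print("head top",rect(cast(f,c,.127,s)), "depth z",np.median(C[t>0][:,2]))
print(s["tool_pos"],s["tool_rot"][:2,:2])
```

```text
near [ 1.83660668e-03 -9.92930696e+01] 0.7069083338270441
side 1 [  0.23211792 127.09693112]
side -1 [ 7.11280158e-03 -1.31243616e+02]
rail box (225, 231, 150, 41)
rail (array([ 0.62886578, -0.01138371]), (0.18711761474609376, 0.054673454284667966), np.float64(-1.4526026576798738))
hole px [ 12  14  17  12 159] [310.19496855 249.53459119]
hole (array([ 6.27848816e-01, -2.99591064e-04]), (0.019843135833740234, 0.015237530708312989), np.float64(-1.407628857666297))
R levels [ 66.35  68.   162.   172.   175.  ]
((419.5, 153.5), (19.0, 19.0), 90.0)
head top (array([0.48236063, 0.0681806 ]), (0.015108043670654298, 0.014609243392944336), np.float64(0.2011599421473449)) depth z 0.1255498143024976
[0.5396622  0.00153319 0.22014824] [[-0.98653805 -0.16353032]
 [-0.16353052  0.98653825]]
```

Run:
```python
from h import *
import pickle
s,f=pickle.load(open("w1.pkl","rb"))
im=f["color"].astype(float);sat=cv2.cvtColor(f["color"],cv2.COLOR_RGB2HSV)[...,1].astype(float)
e=s["tool_rot"][:2,:2];A=np.c_[-e[:,0],e[:,1]]
def tob(px,z=.036): return ((cast(f,px,z,s)[:,:2]-[.57,-.02])@A*1000)
ed={"near":[], "far":[]}
for u in range(250,350,4):
    if 295<u<328: continue
    col=sat[222:276,u];g=np.gradient(cv2.GaussianBlur(col[:,None],(1,5),1).ravel())
    ed["near"].append((u,222+g[:25].argmin()));ed["far"].append((u,222+27+g[27:].argmax()))
for k in ed:
    b=tob(ed[k]);print("rail",k,np.polyfit(b[:,1],b[:,0],1),b[:,0].std())
# rail ends at caps
for k,u0,u1 in(("-y",232,255),("+y",345,372)):
    pts=[]
    for v in list(range(238,262,3)):
        row=cv2.GaussianBlur(im[v,u0:u1].mean(1)[None],(5,1),1).ravel();g=np.gradient(row)
        pts.append((u0+(g.argmax() if k=="-y" else g.argmin()),v))
    for z in(.036,.048):print("cap",k,z,tob(pts,z).mean(0))
# bed front/back edges
for k,v0,v1 in(("front",105,127),("back",275,292)):
    pts=[]
    for u in range(260,370,6):
        c=cv2.GaussianBlur(im[v0:v1,u].sum(1)[:,None],(1,5),1).ravel();pts.append((u,v0+abs(np.gradient(c)).argmax()))
    b=tob(pts);print(k,np.median(b[:,0]),np.median([p[1] for p in pts]),np.polyfit(b[:,1],b[:,0],1))
for k,u0,u1 in(("left",170,200),("right",405,425)):
    pts=[]
    for v in range(165,225,4):
        c=cv2.GaussianBlur(im[v,u0:u1].sum(1)[None],(5,1),1).ravel();pts.append((u0+abs(np.gradient(c)).argmax(),v))
    b=tob(pts);print(k,np.median(b[:,1]),np.polyfit(b[:,0],b[:,1],1))
big=cv2.resize(f["color"][100:290,170:440],None,fx=2.9,fy=2.9,interpolation=cv2.INTER_CUBIC);cv2.imwrite("pics/crop1.png",big[:,:,::-1])
```

```text
rail near [1.02088454e-03 3.51904501e+01] 0.04027532538226588
rail far [8.33362622e-04 8.50300720e+01] 0.035491208511030305
cap -y 0.036 [ 58.88781894 -73.21020994]
cap -y 0.048 [ 52.48811381 -69.36152257]
cap +y 0.036 [59.01804506 67.4059276 ]
cap +y 0.048 [52.61323963 65.74739215]
front -100.43624172951102 114.0 [ 1.23979788e-03 -1.00468657e+02]
back 110.1768682658157 284.0 [-1.25591240e-02  1.09768559e+02]
left -132.28115814501842 [ 2.33492992e-03 -1.32237440e+02]
right 126.51707611762994 [6.12951094e-04 1.26593425e+02]
```

View pics/crop1.png

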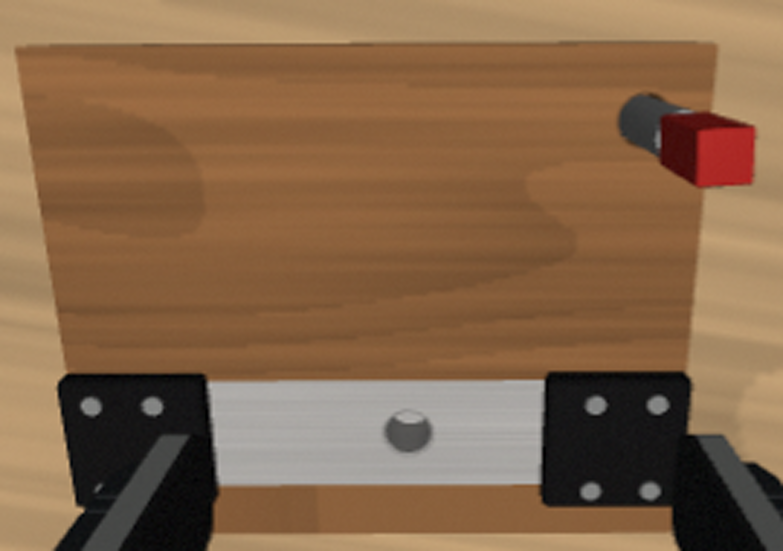

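step_arm --rows '[[[1.5, 2.5, 0, 0, 0, 0, 1], [1.5, 2.5, 0, 0, 0, 0, 1], [1.5, 2.5, 0, 0, 0, 0, 1], [0.05, 0.07, 3, 0, 0, 0, 0.2], [0, 0, 3, 0, 0, 0, 0.2]]]' --newtons 60

```text
time_s: 3.0
tool_pos: [0.4825, 0.07, 0.1607]
tool_rot: [[-0.986, -0.168, 0.003], [-0.168, 0.986, 0.0], [-0.003, -0.0, -1.0]]
wrist_force: [-0.5, -0.6, -1.8]
width: 0.0588
finger_force: 0.0
```

step_arm --rows '[[[0, 0, 2, 0, 0, 0, 0.2], [0, 0, 2, 0, 0, 0, 0.2], [0, 0, 1.1, 0, 0, 0, 0.2], [0, 0, 0, 0, 0, 0, 0.2], [0, 0, 0, 0, 0, 0, 0.2]]]'

```text
time_s: 3.5
tool_pos: [0.4829, 0.0685, 0.1098]
tool_rot: [[-0.986, -0.166, 0.0], [-0.166, 0.986, 0.0], [-0.0, -0.0, -1.0]]
wrist_force: [0.1, -0.1, -0.0]
width: 0.051
finger_force: 0.0
```

Run:
```python
from h import *
import pickle
s,f=pickle.load(open("w1.pkl","rb"))
h=cast(f,[(310.7,248.3),(310.7,241.5),(310.7,255.8),(302.4,249),(319,249)],.036,s)[:,:2]
A=lambda t:np.array([[np.cos(t),-np.sin(t)],[np.sin(t),np.cos(t)]])
print("hole world",h[0],"bed",((h-[.5706,-.0229])@A(.1643)*1000).round(1))
s,f=grab("wrist","w2")
```

```text
hole world [6.26017519e-01 2.81101000e-04] bed [[58.5 13.8]
 [49.2 13.9]
 [68.9 13.7]
 [59.4  3.5]
 [59.4 24.1]]
```

View pics/w2.png

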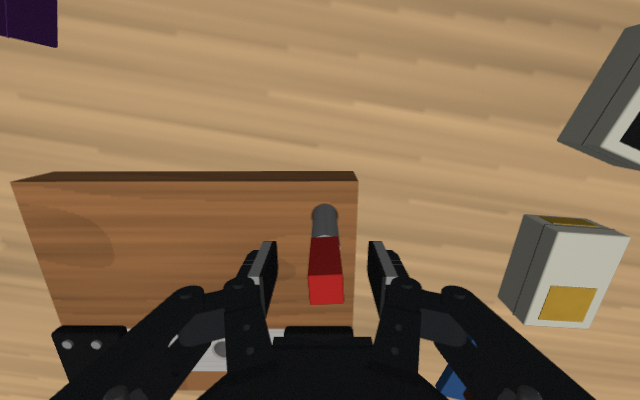

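step_arm --rows '[[[0, 0, 0, 0, 0, 0, -1], [0, 0, 0, 0, 0, 0, -1], [0, 0, 0, 0, 0, 0, -1], [0, 0, 0, 0, 0, 0, -1], [0, 0, 0, 0, 0, 0, -1]]]' --newtons 60

```text
time_s: 4.05
tool_pos: [0.4832, 0.0683, 0.1099]
tool_rot: [[-0.986, -0.165, 0.001], [-0.165, 0.986, 0.0], [-0.001, 0.0, -1.0]]
wrist_force: [-1.9, 2.8, 9.2]
width: 0.0153
finger_force: 58.2
```

step_arm --rows '[[[0, 0, 0, 0, 0, 0, -1], [0, 0, 0, 0, 0, 0, -1], [0, 0, 0, 0, 0, 0, -1]]]'

```text
time_s: 4.35
tool_pos: [0.4832, 0.0683, 0.11]
tool_rot: [[-0.986, -0.165, 0.001], [-0.165, 0.986, 0.0], [-0.001, 0.0, -1.0]]
wrist_force: [-2.1, 2.6, 9.6]
width: 0.0155
finger_force: 58.2
```

step_arm --rows '[[[0, 0, -1, 0, 0, 0, -1], [0, 0, -1, 0, 0, 0, -1], [0, 0, -2, 0, 0, 0, -1], [0, 0, 0, 0, 0, 0, -1], [0, 0, 0, 0, 0, 0, -1]]]'

```text
time_s: 4.85
tool_pos: [0.4832, 0.068, 0.1499]
tool_rot: [[-0.986, -0.165, 0.001], [-0.165, 0.986, -0.0], [-0.001, -0.0, -1.0]]
wrist_force: [-1.2, -0.3, -2.3]
width: 0.0153
finger_force: 58.9
```

Run:
```python
from h import *
s=sensors.state();print(s["tool_pos"],s["tool_rot"][:2,:2],s["wrist_force"],s["torque"],s["width"])
```

```text
[0.48315604 0.06801937 0.14992871] [[-0.98622239 -0.16541822]
 [-0.16541841  0.98622348]] [-1.21209692 -0.25826648 -2.26868883] [-0.01903954 -0.01379072 -0.02891265] 0.015279223421363553
```

step_arm --rows '[[[-2.63, -2.25, 0, 0, 0, 0, -1], [-2.63, -2.25, 0, 0, 0, 0, -1], [-2.63, -2.25, 0, 0, 0, 0, -1], [-2.63, -2.25, 0, 0, 0, 0, -1], [-2.63, -2.25, 0, 0, 0, 0, -1]]]'

```text
time_s: 5.35
tool_pos: [0.6317, -0.022, 0.1484]
tool_rot: [[-0.986, -0.165, -0.001], [-0.165, 0.986, 0.0], [0.001, 0.0, -1.0]]
wrist_force: [-0.3, 0.1, -0.9]
width: 0.0153
finger_force: 58.8
```

step_arm --rows '[[[0, 0, 0.4, 0, 0, 0, -1], [0, 0, 0.4, 0, 0, 0, -1], [0, 0, 0.4, 0, 0, 0, -1], [0, 0, 0.2, 0, 0, 0, -1], [0, 0, 0.1, 0, 0, 0, -1]]]'

```text
time_s: 5.85
tool_pos: [0.6304, -0.0206, 0.134]
tool_rot: [[-0.986, -0.166, -0.001], [-0.166, 0.986, 0.0], [0.001, 0.0, -1.0]]
wrist_force: [-1.0, 0.8, 0.5]
width: 0.0153
finger_force: 41.6
```

step_arm --rows '[[[0, 0, 0.1, 0, 0, 0, -1], [0, 0, 0.05, 0, 0, 0, -1], [0, 0, 0, 0, 0, 0, -1]]]'

```text
time_s: 6.15
tool_pos: [0.631, -0.0207, 0.134]
tool_rot: [[-0.986, -0.166, 0.0], [-0.166, 0.986, 0.0], [-0.0, 0.0, -1.0]]
wrist_force: [-3.9, 1.0, 14.5]
width: 0.0152
finger_force: 59.4
```

step_arm --rows '[[[0, 0.3, -0.03, 0, 0, 0, -1], [0, 0.3, 0, 0, 0, 0, -1], [0, 0.3, 0, 0, 0, 0, -1], [0, 0.3, 0, 0, 0, 0, -1], [0, 0.2, 0, 0, 0, 0, -1]]]'

```text
time_s: 6.65
tool_pos: [0.6295, -0.0073, 0.1339]
tool_rot: [[-0.986, -0.166, 0.002], [-0.166, 0.986, -0.001], [-0.002, -0.001, -1.0]]
wrist_force: [0.9, -3.1, 5.5]
width: 0.0149
finger_force: 59.0
```

step_arm --rows '[[[0, 0.1, 0, 0, 0, 0, -1], [0, 0.1, 0, 0, 0, 0, -1], [0, 0.1, 0, 0, 0, 0, -1], [0, 0.1, 0, 0, 0, 0, -1], [0, 0.1, 0, 0, 0, 0, -1]]]'

```text
time_s: 7.15
tool_pos: [0.628, -0.0021, 0.1333]
tool_rot: [[-0.986, -0.165, 0.0], [-0.165, 0.986, 0.0], [-0.0, 0.0, -1.0]]
wrist_force: [-0.7, 0.9, -1.1]
width: 0.0152
finger_force: 58.4
```

step_arm --rows '[[[0, 0.05, 0, 0, 0, 0, -1], [0, 0.05, 0, 0, 0, 0, -1], [0, 0.05, 0, 0, 0, 0, -1], [0, 0.05, 0, 0, 0, 0, -1], [0, 0.05, 0, 0, 0, 0, -1]]]'

```text
time_s: 7.65
tool_pos: [0.6275, 0.0002, 0.133]
tool_rot: [[-0.986, -0.165, -0.0], [-0.165, 0.986, 0.0], [0.0, 0.0, -1.0]]
wrist_force: [0.2, -0.5, -1.5]
width: 0.0151
finger_force: 58.4
```

step_arm --rows '[[[0, 0.02, 0.1, 0, 0, 0, -1], [0, 0, 0.1, 0, 0, 0, -1], [0, 0, 0.1, 0, 0, 0, -1], [0, 0, 0.1, 0, 0, 0, -1], [0, 0, 0, 0, 0, 0, -1]]]'

```text
time_s: 8.15
tool_pos: [0.6276, 0.0003, 0.129]
tool_rot: [[-0.986, -0.165, 0.0], [-0.165, 0.986, 0.0], [-0.0, 0.0, -1.0]]
wrist_force: [0.2, 0.5, -2.0]
width: 0.015
finger_force: 58.4
```

Dropped in, no resistance. Pushing home (TCP expected about 0.106).

step_arm --rows '[[[0, 0, 0.4, 0, 0, 0, -1], [0, 0, 0.4, 0, 0, 0, -1], [0, 0, 0.4, 0, 0, 0, -1], [0, 0, 0.4, 0, 0, 0, -1], [0, 0, 0.3, 0, 0, 0, -1]]]'

```text
time_s: 8.65
tool_pos: [0.6276, 0.0004, 0.1097]
tool_rot: [[-0.986, -0.165, 0.0], [-0.165, 0.986, 0.0], [-0.0, 0.0, -1.0]]
wrist_force: [1.0, -0.3, -0.7]
width: 0.0151
finger_force: 58.5
```

step_arm --rows '[[[0, 0, 0.2, 0, 0, 0, -1], [0, 0, 0.15, 0, 0, 0, -1], [0, 0, 0.1, 0, 0, 0, -1], [0, 0, 0.1, 0, 0, 0, -1], [0, 0, 0, 0, 0, 0, -1]]]'

```text
time_s: 9.15
tool_pos: [0.628, 0.0003, 0.1059]
tool_rot: [[-0.986, -0.166, 0.001], [-0.166, 0.986, -0.0], [-0.001, -0.0, -1.0]]
wrist_force: [-2.1, 0.4, 18.0]
width: 0.0151
finger_force: 61.1
```

step_arm --rows '[[[0, 0, -0.15, 0, 0, 0, -1], [0, 0, 0, 0, 0, 0, -0.3], [0, 0, 0, 0, 0, 0, 0.2], [0, 0, 0, 0, 0, 0, 0.5], [0, 0, 0, 0, 0, 0, 0.5]]]'

```text
time_s: 9.65
tool_pos: [0.6274, 0.0003, 0.1059]
tool_rot: [[-0.986, -0.165, -0.0], [-0.165, 0.986, -0.0], [0.0, 0.0, -1.0]]
wrist_force: [0.5, 1.0, 0.3]
width: 0.0638
finger_force: 0.0
```

step_arm --rows '[[[0, 0, -1.0, 0, 0, 0, 1], [0, 0, -2.5, 0, 0, 0, 1], [0, 0, -3, 0, 0, 0, 1], [0, 0, -3, 0, 0, 0, 1], [0, 0, -3.5, 0, 0, 0, 1]]]'

```text
time_s: 10.15
tool_pos: [0.6271, 0.0003, 0.2375]
tool_rot: [[-0.986, -0.165, -0.001], [-0.165, 0.986, 0.0], [0.001, 0.0, -1.0]]
wrist_force: [1.5, 0.2, -0.6]
width: 0.0854
finger_force: 0.0
```

step_arm --rows '[[[2.9, -3.57, 0, 0, 0, 0, 1], [2.9, -3.57, 0, 0, 0, 0, 1], [2.9, -3.57, 0, 0, 0, 0, 1], [2.9, -3.57, 0, 0, 0, 0, 1], [2.9, -3.57, 0, 0, 0, 0, 1]]]'

```text
time_s: 10.65
tool_pos: [0.513, -0.2011, 0.237]
tool_rot: [[-0.986, -0.166, 0.001], [-0.166, 0.986, -0.0], [-0.001, -0.001, -1.0]]
wrist_force: [-0.1, -0.6, 0.2]
width: 0.0855
finger_force: 0.0
```

step_arm --rows '[[[2.9, -3.57, 0, 0, 0, 0, 1], [2.9, -3.57, 0, 0, 0, 0, 1], [0, 0, 0, 0, 0, 0, 1], [0, 0, 0, 0, 0, 0, 1]]]'

```text
time_s: 11.05
tool_pos: [0.4682, -0.2807, 0.2367]
tool_rot: [[-0.987, -0.163, 0.001], [-0.163, 0.987, -0.0], [-0.0, -0.0, -1.0]]
wrist_force: [0.9, -0.3, 0.2]
width: 0.0853
finger_force: 0.0
```

```bash
cat > cart.py <<'E'
from h import *
def tops(f,s,hs=(.05,.04),cap=False):
    "white carton tops (with label filled) -> name, centre, size, yaw"
    hsv=cv2.cvtColor(f["color"],cv2.COLOR_RGB2HSV);C=cloud(f,s);out=[]
    for h in hs:
        m=(abs(C[...,2]-h)<.006)&(hsv[...,2]>110)&(hsv[...,1]<70)
        m=cv2.morphologyEx(m.astype(np.uint8),cv2.MORPH_OPEN,np.ones((3,3)))
        for c in cv2.findContours(m,0,1)[0]:
            if cv2.contourArea(c)<300: continue
            ctr,sz,t=rect(cast(f,c,h,s))
            if abs(sz[0]-.09)>.012 or abs(sz[1]-.06)>.012: continue
            k=np.zeros(m.shape,np.uint8);cv2.drawContours(k,[c],-1,1,-1)
            lab=f["color"][(k>0)&((hsv[...,1]>90)|(hsv[...,2]<70))]
            out.append((h,ctr.round(4),np.round(sz,4),round(float(t),4),np.median(lab,0) if len(lab) else None,tuple(np.mean(c[:,0],0).round())))
    return out
E
python3 - <<'E'
from cart import *
s,f=grab("wrist","w3");print(s["tool_pos"],s["tool_rot"])
for o in tops(f,s): print(*o)
E
```

```text
[ 0.46817346 -0.28065856  0.23673783] [[-9.86640741e-01 -1.62910389e-01  5.02701248e-04]
 [-1.62910515e-01  9.86640824e-01 -2.18984722e-04]
 [-4.60310687e-04 -2.97954567e-04 -9.99999850e-01]]
0.05 [ 0.5008 -0.3202] [0.089  0.0595] 0.0704 [55. 97. 72.] (np.float64(285.0), np.float64(200.0))
0.05 [ 0.3614 -0.3177] [0.0888 0.0594] 0.1429 [ 43.  80. 131.] (np.float64(304.0), np.float64(73.0))
0.04 [ 0.638  -0.2875] [0.0896 0.0593] 0.0728 [131.  76.  51.] (np.float64(298.0), np.float64(295.0))
```

View pics/w3.png

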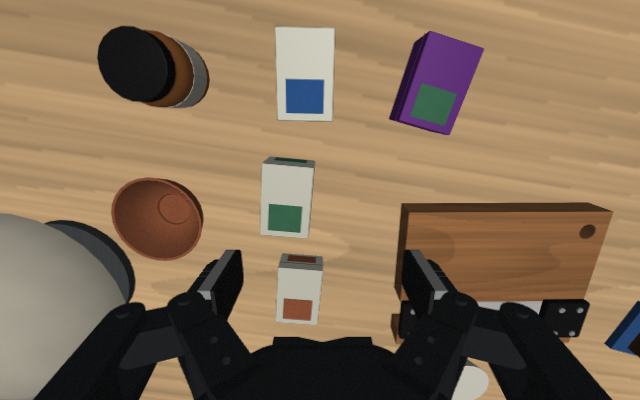

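step_arm --rows '[[[2.78, -0.48, 2, 0, 0, 0.02, 1], [2.78, -0.48, 2, 0, 0, 0, 1], [2.78, -0.48, 2, 0, 0, 0, 1], [2.8, -0.47, 2, 0, 0, 0, 1], [0, 0, 2, 0, 0, 0, 1]]]' --newtons 60

```text
time_s: 11.6
tool_pos: [0.3597, -0.3145, 0.1357]
tool_rot: [[-0.989, -0.146, -0.001], [-0.146, 0.989, 0.001], [0.001, 0.001, -1.0]]
wrist_force: [0.2, 0.0, 0.5]
width: 0.0856
finger_force: 0.0
```

step_arm --rows '[[[0, 0, 4, 0, 0, 0, 1], [0, 0, 3, 0, 0, 0, 1], [0, 0, 2.5, 0, 0, 0, 1], [0, 0, 1.6, 0, 0, 0, 1], [0, 0, 0, 0, 0, 0, 1]]]'

```text
time_s: 12.1
tool_pos: [0.3615, -0.3137, 0.0235]
tool_rot: [[-0.989, -0.148, -0.002], [-0.148, 0.989, 0.002], [0.002, 0.003, -1.0]]
wrist_force: [0.5, -0.4, 0.4]
width: 0.0852
finger_force: 0.0
```

step_arm --rows '[[[0, 0, 0, 0, 0, 0, 0], [0, 0, 0, 0, 0, 0, -1], [0, 0, 0, 0, 0, 0, -1], [0, 0, 0, 0, 0, 0, -1], [0, 0, 0, 0, 0, 0, -1]]]'

```text
time_s: 12.6
tool_pos: [0.3622, -0.3157, 0.0263]
tool_rot: [[-0.989, -0.146, 0.001], [-0.146, 0.989, -0.001], [-0.001, -0.001, -1.0]]
wrist_force: [3.5, 4.3, 9.6]
width: 0.0592
finger_force: 65.7
```

```bash
cat >> h.py <<'E'
def go(x,y,z,yaw,s=None):
    "shift (cm) in present tool axes, turn wz, to reach world x,y,z, yaw"
    s=s or sensors.state();R=s["tool_rot"];d=R.T@(np.array([x,y,z])-s["tool_pos"])*100
    psi=np.arctan2(-R[1,0],-R[0,0]);print("shift",d.round(2),"wz",round(float(psi-yaw),4),"| tilt",R[:2,2].round(4),"pos",s["tool_pos"].round(4),"yaw",round(float(psi),4),"F",s["wrist_force"].round(1),"w",round(s["width"],4),"ff",round(s["finger_force"],1))
def slot(dx=0,dy=0): # column centre, bed axes offset (m)
    b=np.array([-.002+dx,.0135+dy]);t=.1643;return np.array([.5706,-.0229])+[b[0]*np.cos(t)-b[1]*np.sin(t),b[0]*np.sin(t)+b[1]*np.cos(t)]
E
python3 -c "
from h import *
print(slot());go(*slot(),.12,.1643)"
```

```text
[ 0.56641885 -0.00990893]
shift [-24.67  27.26  -9.38] wz -0.018 | tilt [ 0.0015 -0.0012] pos [ 0.3622 -0.3157  0.0263] yaw 0.1463 F [3.5 4.3 9.6] w 0.0592 ff 65.7
```

step_arm --rows '[[[0, 0, -1, 0, 0, 0, -1], [0, 0, -3, 0, 0, 0, -1], [0, 0, -4, 0, 0, 0, -1], [0, 0, -4, 0, 0, 0, -1], [0, 0, -1.5, 0, 0, 0, -1]]]' --newtons 70

```text
time_s: 13.1
tool_pos: [0.3623, -0.3163, 0.1644]
tool_rot: [[-0.989, -0.146, 0.003], [-0.146, 0.989, -0.004], [-0.003, -0.004, -1.0]]
wrist_force: [-1.2, 0.2, -3.5]
width: 0.0591
finger_force: 77.3
```

step_arm --rows '[[[-2, 2.2, 0, 0, 0, 0, -1], [-3, 3.3, 0, 0, 0, 0, -1], [-3.5, 3.86, 0, 0, 0, 0, -1], [-3.5, 3.86, 0, 0, 0, 0, -1], [-3.5, 3.86, 0, 0, 0, 0, -1]]]'

```text
time_s: 13.6
tool_pos: [0.4871, -0.1273, 0.1613]
tool_rot: [[-0.989, -0.145, 0.001], [-0.145, 0.989, -0.0], [-0.001, -0.0, -1.0]]
wrist_force: [0.8, -0.9, -2.9]
width: 0.0594
finger_force: 77.2
```

step_arm --rows '[[[-3.5, 3.86, 0, 0, 0, 0, -1], [-3, 3.3, 0, 0, 0, 0, -1], [-1.7, 1.8, 0, 0, 0, 0, -1], [-1.07, 1.22, 0, 0, 0, -0.018, -1], [0, 0, 0, 0, 0, 0, -1]]]'

```text
time_s: 14.1
tool_pos: [0.5628, -0.0153, 0.1607]
tool_rot: [[-0.986, -0.166, 0.001], [-0.166, 0.986, 0.0], [-0.001, -0.0, -1.0]]
wrist_force: [0.3, -1.0, -3.0]
width: 0.0594
finger_force: 77.0
```

step_arm --rows '[[[0, 0, 0, 0, 0, 0, -1], [0, 0, 0, 0, 0, 0, -1], [0, 0, 0, 0, 0, 0, -1]]]'

```text
time_s: 14.4
tool_pos: [0.5615, -0.0176, 0.1602]
tool_rot: [[-0.987, -0.162, -0.0], [-0.162, 0.987, -0.0], [0.0, -0.0, -1.0]]
wrist_force: [-0.2, -1.1, -2.5]
width: 0.0596
finger_force: 77.0
```

```bash
python3 -c "
from h import *
go(*slot(.001),.0625,.1643)"
```

```text
shift [-0.71  0.68  9.77] wz -0.0014 | tilt [-0.0003 -0.0001] pos [ 0.5615 -0.0176  0.1602] yaw 0.1629 F [-0.2 -1.1 -2.5] w 0.0596 ff 77.0
```

step_arm --rows '[[[-0.71, 0.68, 0, 0, 0, -0.001, -1], [0, 0, 2, 0, 0, 0, -1], [0, 0, 3, 0, 0, 0, -1], [0, 0, 3, 0, 0, 0, -1], [0, 0, 0.9, 0, 0, 0, -1]]]'

```text
time_s: 14.9
tool_pos: [0.5667, -0.0086, 0.0687]
tool_rot: [[-0.986, -0.164, -0.003], [-0.164, 0.986, 0.0], [0.003, 0.001, -1.0]]
wrist_force: [0.8, -0.1, -2.9]
width: 0.0595
finger_force: 76.7
```

step_arm --rows '[[[0, 0, 0, 0, 0, 0, -1], [0, 0, 0, 0, 0, 0, -1]]]'

```text
time_s: 15.1
tool_pos: [0.5687, -0.0087, 0.072]
tool_rot: [[-0.986, -0.164, 0.001], [-0.164, 0.986, -0.0], [-0.001, -0.0, -1.0]]
wrist_force: [0.2, -0.3, -3.0]
width: 0.0591
finger_force: 76.7
```

```bash
python3 -c "
from h import *
go(*slot(.001),.0625,.1643)"
```

```text
shift [ 0.14 -0.08  0.95] wz 0.0008 | tilt [ 0.0009 -0.    ] pos [ 0.5687 -0.0087  0.072 ] yaw 0.1651 F [ 0.2 -0.3 -3. ] w 0.0591 ff 76.7
```

step_arm --rows '[[[0.14, -0.08, 0.3, 0, 0, 0, -1], [0, 0, 0.4, 0, 0, 0, -1], [0, 0, 0.2, 0, 0, 0, -1], [0, 0, 0.1, 0, 0, 0, -1], [0, 0, 0, 0, 0, 0, -1]]]'

```text
time_s: 15.6
tool_pos: [0.567, -0.0098, 0.0623]
tool_rot: [[-0.986, -0.165, 0.001], [-0.165, 0.986, -0.0], [-0.001, -0.0, -1.0]]
wrist_force: [-6.9, 0.4, 20.1]
width: 0.0595
finger_force: 79.3
```

```bash
python3 -c "
from h import *
go(*slot(.001),.0625,.1643)"
```

```text
shift [-0.05 -0.   -0.02] wz 0.001 | tilt [ 0.0009 -0.0002] pos [ 0.567  -0.0098  0.0623] yaw 0.1653 F [-6.9  0.4 20.1] w 0.0595 ff 79.3
```

step_arm --rows '[[[0, 0, -0.08, 0, 0, 0, -1], [0, 0, 0, 0, 0, 0, 0.6], [0, 0, 0, 0, 0, 0, 1], [0, 0, 0, 0, 0, 0, 1], [0, 0, -1, 0, 0, 0, 1]]]'

```text
time_s: 16.1
tool_pos: [0.566, -0.0097, 0.0713]
tool_rot: [[-0.986, -0.164, -0.002], [-0.164, 0.986, 0.0], [0.002, 0.0, -1.0]]
wrist_force: [-0.5, -0.2, 0.6]
width: 0.0852
finger_force: 0.0
```

step_arm --rows '[[[0, 0, -3, 0, 0, 0, 1], [0, 0, -3.5, 0, 0, 0, 1], [0, 0, -2.5, 0, 0, 0, 1], [0.7, -1.7, 0, 0, 0, 0, 1], [1.4, -3.5, 0, 0, 0, 0, 1]]]'

```text
time_s: 16.6
tool_pos: [0.5556, -0.0636, 0.1637]
tool_rot: [[-0.986, -0.167, 0.003], [-0.167, 0.986, -0.0], [-0.003, -0.001, -1.0]]
wrist_force: [1.1, 0.2, -0.2]
width: 0.085
finger_force: 0.0
```

step_arm --rows '[[[1.6, -4.1, 0, 0, 0, 0, 1], [1.6, -4.1, 0, 0, 0, 0, 1], [1.6, -4.1, 0, 0, 0, 0, 1], [1.6, -4.1, 0, 0, 0, 0, 1], [1.6, -4.1, 0, 0, 0, 0, 1]]]'

```text
time_s: 17.1
tool_pos: [0.5088, -0.2816, 0.1627]
tool_rot: [[-0.986, -0.164, 0.001], [-0.164, 0.986, -0.0], [-0.0, -0.0, -1.0]]
wrist_force: [1.5, -0.2, 0.1]
width: 0.0854
finger_force: 0.0
```

step_arm --rows '[[[1.55, -3.82, 0, 0, 0, 0, 1], [0, 0, 0, 0, 0, 0.09, 1], [0, 0, 0, 0, 0, 0.005, 1], [0, 0, 0, 0, 0, 0, 1], [0, 0, 0, 0, 0, 0, 1]]]'

```text
time_s: 17.6
tool_pos: [0.5006, -0.3192, 0.1621]
tool_rot: [[-0.997, -0.073, -0.0], [-0.073, 0.997, 0.0], [0.0, 0.0, -1.0]]
wrist_force: [0.0, -0.1, 0.7]
width: 0.0852
finger_force: 0.0
```

```bash
python3 -c "
from cart import *
s,f=grab('top','t2')
for o in tops(f,s,(.086,.05,.04)): print(*o)
s,f=grab('wrist')
for o in tops(f,s,(.05,.086)): print(*o)
go(.5008,-.3202,.026,.0704)"
```

```text
0.05 [ 0.5009 -0.3206] [0.0885 0.0591] 0.0712 [53. 94. 70.] (np.float64(322.0), np.float64(197.0))
shift [-1.000e-02 -9.000e-02  1.361e+01] wz 0.0022 | tilt [0. 0.] pos [ 0.5007 -0.3193  0.1621] yaw 0.0726 F [0.2 0.2 0.2] w 0.0858 ff 0.0
```

step_arm --rows '[[[0, -0.1, 3, 0, 0, 0, 1], [0, 0, 4, 0, 0, 0, 1], [0, 0, 3.5, 0, 0, 0, 1], [0, 0, 2, 0, 0, 0, 1], [0, 0, 1.1, 0, 0, 0, 1]]]'

```text
time_s: 18.2
tool_pos: [0.4999, -0.32, 0.0241]
tool_rot: [[-0.997, -0.072, -0.002], [-0.072, 0.997, 0.001], [0.002, 0.002, -1.0]]
wrist_force: [-0.1, -0.1, 0.5]
width: 0.0852
finger_force: 0.0
```

step_arm --rows '[[[0, 0, 0, 0, 0, 0, 0.5], [0, 0, 0, 0, 0, 0, -1], [0, 0, 0, 0, 0, 0, -1], [0, 0, 0, 0, 0, 0, -1], [0, 0, 0, 0, 0, 0, -1]]]'

```text
time_s: 18.7
tool_pos: [0.501, -0.3214, 0.0269]
tool_rot: [[-0.998, -0.07, 0.001], [-0.07, 0.998, -0.001], [-0.001, -0.001, -1.0]]
wrist_force: [0.1, 0.3, 7.5]
width: 0.0593
finger_force: 76.3
```

```bash
python3 -c "
from cart import *
go(*slot(),.22,.1643)
import numpy as np,cv2
f=grab_frame('top');C=cloud(f);w=C[150:260,280:360];g=f['color'][150:260,280:360]
m=abs(w[...,2]-.086)<.007;n,l,st,ce=cv2.connectedComponentsWithStats(m.astype(np.uint8));j=1+st[1:,4].argmax();print(st[j],rect(w[l==j]),slot())
"
```

```text
shift [ -8.74  30.6  -19.33] wz -0.094 | tilt [ 0.0013 -0.0009] pos [ 0.501  -0.3214  0.0269] yaw 0.0703 F [0.1 0.3 7.5] w 0.0593 ff 76.3
[ 31  45  20  28 395] (array([ 0.56434161, -0.01151193]), (0.0900842056274414, 0.05977431106567383), np.float64(0.16161581160897853)) [ 0.56641885 -0.00990893]
```

step_arm --rows '[[[0, 0, -1, 0, 0, 0, -1], [0, 0, -3, 0, 0, 0, -1], [0, 0, -4, 0, 0, 0, -1], [0, 0, -4, 0, 0, 0, -1], [0, 0, -2, 0, 0, 0, -1]]]'

```text
time_s: 19.25
tool_pos: [0.5013, -0.3218, 0.17]
tool_rot: [[-0.998, -0.07, 0.003], [-0.07, 0.998, -0.002], [-0.003, -0.003, -1.0]]
wrist_force: [0.7, 0.4, -2.9]
width: 0.0592
finger_force: 76.3
```

step_arm --rows '[[[-0.6, 2.1, 0, 0, 0, 0, -1], [-0.94, 3.3, 0, 0, 0, 0, -1], [-1.1, 3.9, 0, 0, 0, 0, -1], [-1.1, 3.9, 0, 0, 0, 0, -1], [-1.1, 3.9, 0, 0, 0, 0, -1]]]'

```text
time_s: 19.75
tool_pos: [0.5367, -0.1457, 0.1667]
tool_rot: [[-0.998, -0.07, 0.001], [-0.07, 0.998, -0.0], [-0.0, -0.0, -1.0]]
wrist_force: [0.3, -0.4, -2.9]
width: 0.0593
finger_force: 76.4
```

step_arm --rows '[[[-1.1, 3.9, 0, 0, 0, 0, -1], [-1.1, 3.9, 0, 0, 0, 0, -1], [-0.9, 3, 0, 0, 0, 0, -1], [-0.6, 2, 0, 0, 0, -0.05, -1], [-0.2, 0.7, 0, 0, 0, -0.044, -1]]]'

```text
time_s: 20.25
tool_pos: [0.5661, -0.0075, 0.1666]
tool_rot: [[-0.986, -0.167, 0.001], [-0.167, 0.986, 0.0], [-0.001, 0.0, -1.0]]
wrist_force: [0.3, -1.1, -2.6]
width: 0.0594
finger_force: 76.4
```

step_arm --rows '[[[0, 0, 0, 0, 0, 0, -1], [0, 0, 0, 0, 0, 0, -1], [0, 0, 0, 0, 0, 0, -1]]]'

```text
time_s: 20.55
tool_pos: [0.5657, -0.0103, 0.1661]
tool_rot: [[-0.987, -0.162, 0.0], [-0.162, 0.987, -0.0], [-0.0, -0.0, -1.0]]
wrist_force: [0.6, 0.1, -2.9]
width: 0.0591
finger_force: 76.4
```

```bash
python3 -c "
from h import *
go(*slot(),.1132,.1643)"
```

```text
shift [-0.08  0.03  5.29] wz -0.0018 | tilt [ 0.0001 -0.0001] pos [ 0.5657 -0.0103  0.1661] yaw 0.1625 F [ 0.6  0.1 -2.9] w 0.0591 ff 76.4
```

step_arm --rows '[[[-0.08, 0.03, 1.5, 0, 0, -0.002, -1], [0, 0, 2, 0, 0, 0, -1], [0, 0, 0.9, 0, 0, 0, -1], [0, 0, 0, 0, 0, 0, -1], [0, 0, 0, 0, 0, 0, -1]]]'

```text
time_s: 21.05
tool_pos: [0.5667, -0.0095, 0.1222]
tool_rot: [[-0.986, -0.165, -0.0], [-0.165, 0.986, -0.0], [0.0, -0.0, -1.0]]
wrist_force: [-0.0, 0.6, -2.0]
width: 0.0595
finger_force: 76.3
```

step_arm --rows '[[[0, 0, 0, 0, 0, 0, -1], [0, 0, 0, 0, 0, 0, -1]]]'

```text
time_s: 21.25
tool_pos: [0.567, -0.0093, 0.1226]
tool_rot: [[-0.986, -0.165, 0.001], [-0.165, 0.986, -0.0], [-0.001, -0.0, -1.0]]
wrist_force: [-0.2, -0.2, -1.6]
width: 0.0592
finger_force: 76.3
```

```bash
python3 -c "
from h import *
go(*slot(),.1132,.1643)"
```

```text
shift [ 0.07 -0.05  0.94] wz 0.0017 | tilt [ 0.0011 -0.0001] pos [ 0.567  -0.0093  0.1226] yaw 0.166 F [-0.2 -0.2 -1.6] w 0.0592 ff 76.3
```

step_arm --rows '[[[0.07, -0.05, 0.3, 0, 0, 0.002, -1], [0, 0, 0.3, 0, 0, 0, -1], [0, 0, 0.2, 0, 0, 0, -1], [0, 0, 0.15, 0, 0, 0, -1], [0, 0, 0, 0, 0, 0, -1]]]'

```text
time_s: 21.75
tool_pos: [0.5658, -0.0098, 0.1128]
tool_rot: [[-0.987, -0.163, -0.0], [-0.163, 0.987, -0.0], [0.0, 0.0, -1.0]]
wrist_force: [-4.5, 0.2, 11.1]
width: 0.0594
finger_force: 77.5
```

step_arm --rows '[[[0, 0, -0.03, 0, 0, 0, -1], [0, 0, 0, 0, 0, 0, 0.6], [0, 0, 0, 0, 0, 0, 1], [0, 0, 0, 0, 0, 0, 1], [0, 0, -1, 0, 0, 0, 1]]]'

```text
time_s: 22.25
tool_pos: [0.5652, -0.0098, 0.122]
tool_rot: [[-0.987, -0.163, -0.002], [-0.163, 0.987, 0.0], [0.002, 0.0, -1.0]]
wrist_force: [0.2, -0.5, 0.9]
width: 0.0859
finger_force: 0.0
```

step_arm --rows '[[[0, 0, -2, 0, 0, 0, 1], [0, 0, -2.7, 0, 0, 0, 1], [-0.18, -2, 0, 0, 0, 0, 1], [-0.3, -3.5, 0, 0, 0, 0, 1], [-0.35, -4, 0, 0, 0, 0, 1]]]'

```text
time_s: 22.75
tool_pos: [0.5901, -0.1025, 0.1709]
tool_rot: [[-0.986, -0.165, 0.001], [-0.165, 0.986, -0.0], [-0.001, -0.0, -1.0]]
wrist_force: [0.1, 0.3, 1.0]
width: 0.0856
finger_force: 0.0
```

step_arm --rows '[[[-0.35, -4, 0, 0, 0, 0, 1], [-0.35, -4, 0, 0, 0, 0, 1], [-0.35, -4, 0, 0, 0, 0, 1], [-0.35, -4, 0, 0, 0, 0, 1], [-0.29, -3, 0, 0, 0, 0, 1]]]'

```text
time_s: 23.25
tool_pos: [0.6378, -0.2894, 0.1705]
tool_rot: [[-0.987, -0.163, 0.001], [-0.163, 0.987, -0.001], [-0.001, -0.001, -1.0]]
wrist_force: [0.1, -0.1, 1.2]
width: 0.0853
finger_force: 0.0
```

step_arm --rows '[[[0, 0, 2, 0, 0, 0.09, 1], [0, 0, 2, 0, 0, 0, 1], [0, 0, 0, 0, 0, 0, 1], [0, 0, 0, 0, 0, 0, 1]]]'

```text
time_s: 23.65
tool_pos: [0.6374, -0.2868, 0.1303]
tool_rot: [[-0.997, -0.075, -0.0], [-0.075, 0.997, 0.0], [0.0, 0.0, -1.0]]
wrist_force: [0.8, -0.3, -0.7]
width: 0.0852
finger_force: 0.0
```

```bash
python3 -c "
from cart import *
s,f=grab('wrist')
for o in tops(f,s,(.04,)): print(*o)
go(.638,-.2875,.024,.0728)"
```

```text
0.04 [ 0.639  -0.2875] [0.0882 0.059 ] 0.0736 [121.  70.  47.] (np.float64(322.0), np.float64(207.0))
shift [-0.   -0.05 10.69] wz 0.0021 | tilt [ 0.0008 -0.0005] pos [ 0.6378 -0.2869  0.1309] yaw 0.0749 F [ 0.5 -0.1  0.2] w 0.0852 ff 0.0
```

step_arm --rows '[[[-0.08, -0.05, 3, 0, 0, 0.001, 1], [0, 0, 3.5, 0, 0, 0, 1], [0, 0, 2.5, 0, 0, 0, 1], [0, 0, 1.2, 0, 0, 0, 1], [0, 0, 0.4, 0, 0, 0, 1]]]'

```text
time_s: 24.2
tool_pos: [0.6383, -0.2872, 0.0236]
tool_rot: [[-0.997, -0.074, -0.0], [-0.074, 0.997, 0.0], [0.0, 0.0, -1.0]]
wrist_force: [0.2, 0.6, -0.2]
width: 0.0852
finger_force: 0.0
```

step_arm --rows '[[[0, 0, 0, 0, 0, 0, 0.5], [0, 0, 0, 0, 0, 0, -1], [0, 0, 0, 0, 0, 0, -1], [0, 0, 0, 0, 0, 0, -1], [0, 0, 0, 0, 0, 0, -1]]]'

```text
time_s: 24.7
tool_pos: [0.6392, -0.2878, 0.0256]
tool_rot: [[-0.997, -0.073, 0.002], [-0.073, 0.997, -0.001], [-0.002, -0.001, -1.0]]
wrist_force: [-0.3, 0.1, 6.1]
width: 0.0591
finger_force: 76.6
```

```bash
python3 -c "
from cart import *
go(*slot(),.22,.1643)
f=grab_frame('top');C=cloud(f);w=C[140:260,280:370]
m=abs(w[...,2]-.136)<.007;n,l,st,ce=cv2.connectedComponentsWithStats(m.astype(np.uint8));j=1+st[1:,4].argmax();print(st[j],rect(w[l==j]),slot())
"
```

```text
shift [  5.19  28.22 -19.49] wz -0.0911 | tilt [ 0.0023 -0.0011] pos [ 0.6392 -0.2878  0.0256] yaw 0.0732 F [-0.3  0.1  6.1] w 0.0591 ff 76.6Traceback (most recent call last):
  File "<string>", line 5, in <module>
    m=abs(w[...,2]-.136)<.007;n,l,st,ce=cv2.connectedComponentsWithStats(m.astype(np.uint8));j=1+st[1:,4].argmax();print(st[j],rect(w[l==j]),slot())
                                                                                                 ~~~~~~~~~~~~~~~^^
ValueError: attempt to get argmax of an empty sequence
```

```bash
python3 -c "
from cart import *
s,a=grab('top');s,b=grab('side')
cv2.imwrite('pics/mix.png',np.vstack([a['color'][100:300,120:520],b['color'][130:330,180:580]])[:,:,::-1])
"
```

```text
(no output)
```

View pics/mix.png

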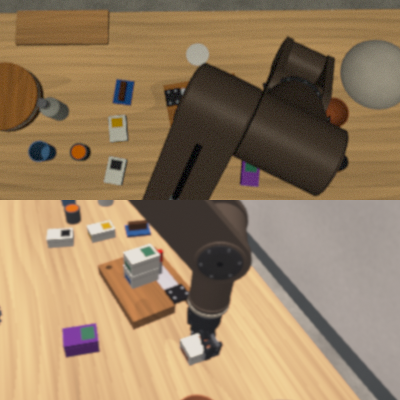

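step_arm --rows '[[[0, 0, -1, 0, 0, 0, -1], [0, 0, -3, 0, 0, 0, -1], [0, 0, -4.5, 0, 0, 0, -1], [0, 0, -4.5, 0, 0, 0, -1], [0, 0, -4, 0, 0, 0, -1]]]'

```text
time_s: 25.35
tool_pos: [0.6383, -0.2874, 0.1972]
tool_rot: [[-0.997, -0.073, 0.001], [-0.073, 0.997, -0.001], [-0.001, -0.001, -1.0]]
wrist_force: [0.2, -1.1, -2.8]
width: 0.059
finger_force: 76.4
```

step_arm --rows '[[[0.3, 1.8, -0.5, 0, 0, 0, -1], [0.55, 3, 0, 0, 0, 0, -1], [0.7, 3.8, 0, 0, 0, 0, -1], [0.7, 3.8, 0, 0, 0, 0, -1], [0.7, 3.8, 0, 0, 0, 0, -1]]]'

```text
time_s: 25.85
tool_pos: [0.5957, -0.1262, 0.1989]
tool_rot: [[-0.997, -0.073, -0.0], [-0.073, 0.997, 0.0], [0.0, 0.0, -1.0]]
wrist_force: [0.7, -0.0, -4.1]
width: 0.0587
finger_force: 76.7
```

step_arm --rows '[[[0.7, 3.8, 0, 0, 0, 0, -1], [0.7, 3.8, 0, 0, 0, 0, -1], [0.45, 2.5, 0, 0, 0, 0, -1], [0.29, 1.4, 0, 0, 0, -0.05, -1], [0.1, 0.5, 0, 0, 0, -0.041, -1]]]'

```text
time_s: 26.35
tool_pos: [0.5648, -0.0084, 0.199]
tool_rot: [[-0.986, -0.169, -0.0], [-0.169, 0.986, 0.0], [0.0, 0.0, -1.0]]
wrist_force: [0.2, -0.6, -3.1]
width: 0.0587
finger_force: 76.6
```

step_arm --rows '[[[0, 0, 0, 0, 0, 0, -1], [0, 0, 0, 0, 0, 0, -1], [0, 0, 0, 0, 0, 0, -1]]]'

```text
time_s: 26.65
tool_pos: [0.5657, -0.0106, 0.1987]
tool_rot: [[-0.987, -0.162, 0.0], [-0.162, 0.987, -0.0], [-0.0, -0.0, -1.0]]
wrist_force: [-1.4, 0.4, -2.7]
width: 0.059
finger_force: 76.6
```

```bash
python3 -c "
from h import *
go(*slot(),.1619,.1643)"
```

```text
shift [-0.08  0.06  3.68] wz -0.0012 | tilt [ 0.0001 -0.0002] pos [ 0.5657 -0.0106  0.1987] yaw 0.1631 F [-1.4  0.4 -2.7] w 0.059 ff 76.6
```

step_arm --rows '[[[-0.04, 0.04, 1, 0, 0, -0.001, -1], [0, 0, 1.2, 0, 0, 0, -1], [0, 0, 0.6, 0, 0, 0, -1], [0, 0, 0, 0, 0, 0, -1], [0, 0, 0, 0, 0, 0, -1]]]'

```text
time_s: 27.15
tool_pos: [0.5658, -0.0095, 0.1703]
tool_rot: [[-0.986, -0.164, -0.001], [-0.164, 0.986, 0.0], [0.001, 0.0, -1.0]]
wrist_force: [-0.2, -0.1, -3.8]
width: 0.059
finger_force: 76.6
```

```bash
python3 -c "
from h import *
go(*slot(),.1619,.1643)"
```

```text
shift [-0.05 -0.05  0.84] wz 0.0009 | tilt [-0.0007  0.    ] pos [ 0.5658 -0.0095  0.1703] yaw 0.1652 F [-0.2 -0.1 -3.8] w 0.059 ff 76.6
```

step_arm --rows '[[[-0.02, -0.03, 0.3, 0, 0, 0, -1], [0, 0, 0.3, 0, 0, 0, -1], [0, 0, 0.2, 0, 0, 0, -1], [0, 0, 0.1, 0, 0, 0, -1], [0, 0, 0, 0, 0, 0, -1]]]'

```text
time_s: 27.65
tool_pos: [0.5662, -0.0097, 0.1618]
tool_rot: [[-0.986, -0.164, 0.0], [-0.164, 0.986, -0.0], [-0.0, -0.0, -1.0]]
wrist_force: [0.2, 0.1, -2.3]
width: 0.0588
finger_force: 76.6
```

step_arm --rows '[[[0, 0, -0.03, 0, 0, 0, -1], [0, 0, 0, 0, 0, 0, 0.6], [0, 0, 0, 0, 0, 0, 1], [0, 0, 0, 0, 0, 0, 1], [0, 0, -1, 0, 0, 0, 1]]]'

```text
time_s: 28.15
tool_pos: [0.5655, -0.0097, 0.1715]
tool_rot: [[-0.986, -0.164, -0.002], [-0.164, 0.986, 0.0], [0.002, 0.0, -1.0]]
wrist_force: [-0.5, -0.2, -0.4]
width: 0.0852
finger_force: 0.0
```

step_arm --rows '[[[0, 0, -3, 0, 0, 0, 1], [0, 0, -3.8, 0, 0, 0, 1], [0.3, 2, 0, 0, 0, 0, 1], [0.6, 3.5, 0, 0, 0, 0, 1], [0.8, 4, 0, 0, 0, 0, 1]]]'

```text
time_s: 28.65
tool_pos: [0.534, 0.0815, 0.2412]
tool_rot: [[-0.987, -0.163, 0.002], [-0.163, 0.987, 0.0], [-0.002, -0.0, -1.0]]
wrist_force: [0.4, 0.4, 0.3]
width: 0.0854
finger_force: 0.0
```

step_arm --rows '[[[0.8, 4, 0, 0, 0, 0, 1], [0.8, 4, 0, 0, 0, 0, 1], [0.8, 4, 0, 0, 0, 0, 1], [0.8, 3.5, 0, 0, 0, 0, 1], [0.3, 2.2, 0, 0, 0, 0, 1]]]'

```text
time_s: 29.15
tool_pos: [0.469, 0.2521, 0.2409]
tool_rot: [[-0.986, -0.166, 0.0], [-0.166, 0.986, 0.001], [-0.001, 0.0, -1.0]]
wrist_force: [0.5, -0.2, 0.7]
width: 0.0857
finger_force: 0.0
```

step_arm --rows '[[[0, 0, 0, 0, 0, 0, 1], [0, 0, 0, 0, 0, 0, 1], [0, 0, 0, 0, 0, 0, 1]]]'

```text
time_s: 29.45
tool_pos: [0.4704, 0.2494, 0.2403]
tool_rot: [[-0.986, -0.164, 0.0], [-0.164, 0.986, -0.0], [-0.0, -0.0, -1.0]]
wrist_force: [0.1, 0.2, 0.1]
width: 0.0857
finger_force: 0.0
```

```bash
cat >> cart.py <<'E'
def col(h,f=None):
    f=f or grab_frame('top');C=cloud(f);w=C[130:260,270:370]
    m=abs(w[...,2]-h)<.007;n,l,st,ce=cv2.connectedComponentsWithStats(m.astype(np.uint8))
    if n>1: j=1+st[1:,4].argmax();print("col",h,st[j],rect(w[l==j]),slot())
E
python3 -c "
from cart import *
s,f=grab('wrist','w4')
for o in tops(f,s): print(*o)
col(.176);go(.36,.287,.024,-.19)
s,f=grab('side','s4')"
```

```text
0.04 [0.5046 0.2827] [0.089  0.0594] 0.0904 [160. 126.  46.] (np.float64(344.0), np.float64(207.0))
0.04 [0.3594 0.2881] [0.0888 0.0597] -0.184 [44. 44. 43.] (np.float64(375.0), np.float64(83.0))
col 0.176 [ 40  59  23  31 508] (array([ 0.5654364 , -0.01122646]), (0.0900126724243164, 0.059777751922607425), np.float64(0.16652861145087483)) [ 0.56641885 -0.00990893]
shift [10.28  5.54 21.61] wz 0.3541 | tilt [ 0.0001 -0.0001] pos [0.4705 0.2492 0.2401] yaw 0.1641 F [ 0.3  0.3 -0.6] w 0.0854 ff 0.0
```

View pics/w4.png

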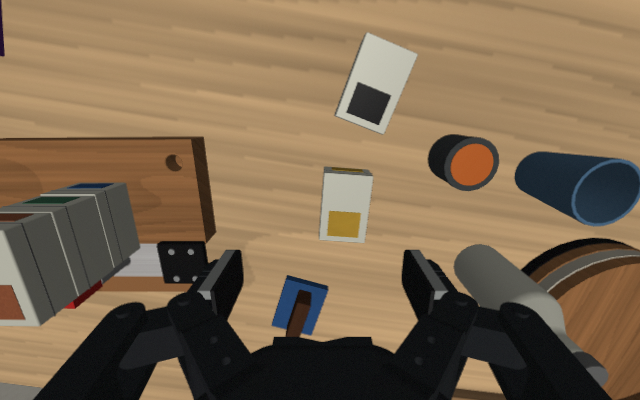

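step_arm --rows '[[[2, 1.1, 1, 0, 0, 0, 1], [3, 1.65, 2, 0, 0, 0, 1], [3, 1.65, 2, 0, 0, 0, 1], [2.32, 1.25, 2, 0, 0, 0, 1], [0, 0, 1, 0, 0, 0.12, 1]]]'

```text
time_s: 30.1
tool_pos: [0.3558, 0.2881, 0.1587]
tool_rot: [[-0.999, -0.046, -0.003], [-0.046, 0.999, -0.002], [0.003, -0.002, -1.0]]
wrist_force: [0.7, -0.5, -0.1]
width: 0.0856
finger_force: 0.0
```

step_arm --rows '[[[0, 0, 1, 0, 0, 0.12, 1], [0, 0, 1, 0, 0, 0.108, 1], [0, 0, 0, 0, 0, 0, 1], [0, 0, 0, 0, 0, 0, 1], [0, 0, 0, 0, 0, 0, 1]]]'

```text
time_s: 30.6
tool_pos: [0.3595, 0.2887, 0.1405]
tool_rot: [[-0.984, 0.18, 0.001], [0.18, 0.984, 0.0], [-0.0, 0.0, -1.0]]
wrist_force: [-1.1, 0.2, 0.1]
width: 0.0853
finger_force: 0.0
```

```bash
python3 -c "
from cart import *
s,f=grab('wrist')
for o in tops(f,s,(.04,)): print(*o)
go(.3594,.2881,.024,-.184)"
```

```text
0.04 [0.3582 0.2889] [0.0885 0.0591] -0.192 [19. 18. 19.] (np.float64(323.0), np.float64(200.0))
shift [-0.   -0.08 11.65] wz 0.003 | tilt [0.0006 0.0004] pos [0.3595 0.2888 0.1405] yaw -0.181 F [ 1.1  0.2 -0.6] w 0.0853 ff 0.0
```

step_arm --rows '[[[0.1, -0.03, 3, 0, 0, 0.008, 1], [0, 0, 4, 0, 0, 0, 1], [0, 0, 3, 0, 0, 0, 1], [0, 0, 1.2, 0, 0, 0, 1], [0, 0, 0.45, 0, 0, 0, 1]]]'

```text
time_s: 31.15
tool_pos: [0.3578, 0.2884, 0.0229]
tool_rot: [[-0.982, 0.189, -0.001], [0.189, 0.982, -0.001], [0.001, -0.001, -1.0]]
wrist_force: [0.2, 0.1, 0.5]
width: 0.0855
finger_force: 0.0
```

step_arm --rows '[[[0, 0, 0, 0, 0, 0, 0.5], [0, 0, 0, 0, 0, 0, -1], [0, 0, 0, 0, 0, 0, -1], [0, 0, 0, 0, 0, 0, -1], [0, 0, 0, 0, 0, 0, -1]]]'

```text
time_s: 31.65
tool_pos: [0.3586, 0.289, 0.0248]
tool_rot: [[-0.982, 0.189, 0.002], [0.189, 0.982, 0.001], [-0.001, 0.001, -1.0]]
wrist_force: [-0.7, -1.6, 9.2]
width: 0.059
finger_force: 76.0
```

step_arm --rows '[[[0, 0, -1, 0, 0, 0, -1], [0, 0, -3, 0, 0, 0, -1], [0, 0, -4.5, 0, 0, 0, -1], [0, 0, -4.5, 0, 0, 0, -1], [0, 0, -4.5, 0, 0, 0, -1]]]'

```text
time_s: 32.15
tool_pos: [0.3575, 0.2883, 0.2014]
tool_rot: [[-0.982, 0.19, 0.001], [0.19, 0.982, 0.0], [-0.0, 0.001, -1.0]]
wrist_force: [0.8, -0.3, -3.9]
width: 0.0589
finger_force: 76.6
```

step_arm --rows '[[[0, 0, -4, 0, 0, -0.12, -1], [0, 0, 0, 0, 0, -0.12, -1], [0, 0, 0, 0, 0, -0.113, -1], [0, 0, 0, 0, 0, 0, -1], [0, 0, 0, 0, 0, 0, -1]]]'

```text
time_s: 32.65
tool_pos: [0.3578, 0.2885, 0.2391]
tool_rot: [[-0.987, -0.158, 0.0], [-0.158, 0.987, 0.0], [-0.0, 0.0, -1.0]]
wrist_force: [-0.4, 0.8, -2.8]
width: 0.0591
finger_force: 76.9
```

```bash
python3 -c "
from cart import *
go(*slot(),.24,.1643)"
```

```text
shift [-15.89 -32.76  -0.1 ] wz -0.0055 | tilt [0.0003 0.0002] pos [0.3578 0.2885 0.2391] yaw 0.1588 F [-0.4  0.8 -2.8] w 0.0591 ff 76.9
```

step_arm --rows '[[[-0.95, -1.97, 0, 0, 0, 0, -1], [-1.59, -3.28, 0, 0, 0, 0, -1], [-1.91, -3.93, 0, 0, 0, 0, -1], [-1.91, -3.93, 0, 0, 0, 0, -1], [-1.91, -3.93, 0, 0, 0, 0, -1]]]'

```text
time_s: 33.15
tool_pos: [0.4676, 0.1323, 0.2385]
tool_rot: [[-0.987, -0.158, -0.0], [-0.158, 0.987, -0.0], [0.0, 0.0, -1.0]]
wrist_force: [1.6, 0.9, -3.7]
width: 0.0593
finger_force: 76.9
```

step_arm --rows '[[[-1.9, -3.93, 0, 0, 0, 0, -1], [-1.9, -3.93, 0, 0, 0, 0, -1], [-1.75, -3.6, 0, 0, 0, 0, -1], [-1.27, -2.6, 0, 0, 0, 0, -1], [-0.8, -1.66, 0, 0, 0, -0.005, -1]]]'

```text
time_s: 33.65
tool_pos: [0.5686, -0.0111, 0.2382]
tool_rot: [[-0.987, -0.162, -0.0], [-0.162, 0.987, -0.0], [0.0, -0.0, -1.0]]
wrist_force: [0.8, 0.8, -2.8]
width: 0.0592
finger_force: 76.8
```

step_arm --rows '[[[0, 0, 0, 0, 0, 0, -1], [0, 0, 1.5, 0, 0, 0, -1], [0, 0, 1.2, 0, 0, 0, -1], [0, 0, 0, 0, 0, 0, -1], [0, 0, 0, 0, 0, 0, -1]]]'

```text
time_s: 34.15
tool_pos: [0.5673, -0.0086, 0.2113]
tool_rot: [[-0.986, -0.166, -0.001], [-0.166, 0.986, 0.0], [0.001, 0.0, -1.0]]
wrist_force: [0.7, -0.4, -3.1]
width: 0.0591
finger_force: 76.9
```

```bash
python3 -c "
from cart import *
go(*slot(),.2011,.1643)"
```

```text
shift [ 0.11 -0.12  1.02] wz 0.0027 | tilt [-0.001   0.0001] pos [ 0.5673 -0.0086  0.2113] yaw 0.167 F [ 0.7 -0.4 -3.1] w 0.0591 ff 76.9
```

step_arm --rows '[[[0.09, -0.1, 0.3, 0, 0, 0.002, -1], [0, 0, 0.3, 0, 0, 0, -1], [0, 0, 0.2, 0, 0, 0, -1], [0, 0, 0, 0, 0, 0, -1], [0, 0, 0, 0, 0, 0, -1]]]'

```text
time_s: 34.65
tool_pos: [0.567, -0.0101, 0.2036]
tool_rot: [[-0.986, -0.164, -0.0], [-0.164, 0.986, -0.0], [0.0, -0.0, -1.0]]
wrist_force: [0.1, 0.2, -2.9]
width: 0.0589
finger_force: 76.9
```

```bash
python3 -c "
from cart import *
go(*slot(),.2011,.1643)"
```

```text
shift [0.06 0.03 0.25] wz 0.0009 | tilt [-0. -0.] pos [ 0.567  -0.0101  0.2036] yaw 0.1652 F [ 0.1  0.2 -2.9] w 0.0589 ff 76.9
```

step_arm --rows '[[[0.04, 0.02, 0.12, 0, 0, 0, -1], [0, 0, 0.1, 0, 0, 0, -1], [0, 0, 0.05, 0, 0, 0, -1], [0, 0, 0, 0, 0, 0, -1], [0, 0, 0, 0, 0, 0, -1]]]'

```text
time_s: 35.15
tool_pos: [0.5666, -0.01, 0.2009]
tool_rot: [[-0.986, -0.164, 0.0], [-0.164, 0.986, -0.0], [-0.0, -0.0, -1.0]]
wrist_force: [-2.4, -0.3, 0.4]
width: 0.0586
finger_force: 77.3
```

step_arm --rows '[[[0, 0, -0.03, 0, 0, 0, -1], [0, 0, 0, 0, 0, 0, 0.6], [0, 0, 0, 0, 0, 0, 1], [0, 0, 0, 0, 0, 0, 1], [0, 0, -1, 0, 0, 0, 1]]]'

```text
time_s: 35.65
tool_pos: [0.5659, -0.01, 0.2105]
tool_rot: [[-0.986, -0.164, -0.002], [-0.164, 0.986, 0.0], [0.002, 0.0, -1.0]]
wrist_force: [-0.2, 0.3, -0.0]
width: 0.0852
finger_force: 0.0
```

step_arm --rows '[[[0, 0, -3, 0, 0, 0, 1], [0, 0, -3, 0, 0, 0, 1], [0.08, 1.8, 0, 0, 0, 0, 1], [0.15, 3.3, 0, 0, 0, 0, 1], [0.18, 4, 0, 0, 0, 0, 1]]]'

```text
time_s: 36.15
tool_pos: [0.5478, 0.0793, 0.2722]
tool_rot: [[-0.987, -0.163, 0.001], [-0.163, 0.987, -0.0], [-0.001, -0.0, -1.0]]
wrist_force: [1.0, 0.1, 0.0]
width: 0.0852
finger_force: 0.0
```

step_arm --rows '[[[0.18, 4, 0, 0, 0, 0, 1], [0.18, 4, 0, 0, 0, 0, 1], [0.18, 4, 1, 0, 0, 0, 1], [0.18, 4, 2, 0, 0, 0, 1], [0.14, 3.2, 2, 0, 0, 0, 1]]]'

```text
time_s: 36.65
tool_pos: [0.5073, 0.2693, 0.2217]
tool_rot: [[-0.986, -0.165, 0.002], [-0.165, 0.986, 0.001], [-0.002, 0.001, -1.0]]
wrist_force: [0.2, 0.7, 0.1]
width: 0.0856
finger_force: 0.0
```

step_arm --rows '[[[0.04, 1.58, 3, 0, 0, 0, 1], [0, 0, 3, 0, 0, 0.074, 1], [0, 0, 1, 0, 0, 0, 1], [0, 0, 0, 0, 0, 0, 1], [0, 0, 0, 0, 0, 0, 1]]]'

```text
time_s: 37.15
tool_pos: [0.5053, 0.2825, 0.1523]
tool_rot: [[-0.996, -0.092, 0.001], [-0.092, 0.996, 0.0], [-0.001, 0.0, -1.0]]
wrist_force: [-1.1, -0.1, 0.4]
width: 0.0858
finger_force: 0.0
```

```bash
python3 -c "
from cart import *
s,f=grab('wrist')
for o in tops(f,s,(.04,)): print(*o)
col(.216);go(.5046,.2827,.024,.0904)"
```

```text
0.04 [0.5047 0.2829] [0.0884 0.0591] 0.0895 [159. 125.  46.] (np.float64(324.0), np.float64(197.0))
col 0.216 [ 40  57  24  31 543] (array([ 0.56563281, -0.01155627]), (0.09025105285644532, 0.05963069534301758), np.float64(0.16589016851379879)) [ 0.56641885 -0.00990893]
shift [1.200e-01 1.000e-02 1.287e+01] wz 0.0011 | tilt [0.0021 0.001 ] pos [0.5056 0.2826 0.1527] yaw 0.0915 F [-0.7 -0.9  0. ] w 0.0854 ff 0.0
```

Column still consistent. Descend, grip c, lift, realign.

step_arm --rows '[[[0.08, 0.02, 3, 0, 0, 0.001, 1], [0, 0, 4, 0, 0, 0, 1], [0, 0, 3.5, 0, 0, 0, 1], [0, 0, 1.8, 0, 0, 0, 1], [0, 0, 0.5, 0, 0, 0, 1]]]'

```text
time_s: 37.75
tool_pos: [0.5035, 0.2822, 0.0222]
tool_rot: [[-0.996, -0.09, -0.001], [-0.09, 0.996, -0.001], [0.001, -0.001, -1.0]]
wrist_force: [0.5, 0.3, 0.8]
width: 0.0853
finger_force: 0.0
```

step_arm --rows '[[[0, 0, 0, 0, 0, 0, 0.5], [0, 0, 0, 0, 0, 0, -1], [0, 0, 0, 0, 0, 0, -1], [0, 0, 0, 0, 0, 0, -1], [0, 0, 0, 0, 0, 0, -1]]]'

```text
time_s: 38.25
tool_pos: [0.5047, 0.2831, 0.0249]
tool_rot: [[-0.996, -0.09, 0.002], [-0.09, 0.996, 0.001], [-0.002, 0.001, -1.0]]
wrist_force: [0.7, -1.7, 10.1]
width: 0.0589
finger_force: 76.5
```

step_arm --rows '[[[0, 0, -1, 0, 0, 0, -1], [0, 0, -3, 0, 0, 0, -1], [0, 0, -5, 0, 0, 0, -1], [0, 0, -5, 0, 0, 0, -1], [0, 0, -5, 0, 0, 0, -1]]]'

```text
time_s: 38.75
tool_pos: [0.5033, 0.2825, 0.2163]
tool_rot: [[-0.996, -0.09, 0.001], [-0.09, 0.996, 0.0], [-0.001, 0.0, -1.0]]
wrist_force: [1.7, 0.6, -2.7]
width: 0.0589
finger_force: 76.0
```

step_arm --rows '[[[0, 0, -4, 0, 0, -0.035, -1], [0, 0, -2.5, 0, 0, -0.038, -1], [0, 0, 0, 0, 0, 0, -1], [0, 0, 0, 0, 0, 0, -1], [0, 0, 0, 0, 0, 0, -1]]]'

```text
time_s: 39.25
tool_pos: [0.503, 0.2824, 0.2772]
tool_rot: [[-0.987, -0.162, -0.001], [-0.162, 0.987, -0.001], [0.002, -0.0, -1.0]]
wrist_force: [-0.2, -0.8, -3.0]
width: 0.0591
finger_force: 76.3
```

```bash
python3 -c "
from cart import *
go(*slot(),.28,.1643)"
```

```text
shift [ -1.53 -29.87  -0.27] wz -0.0017 | tilt [-0.0015 -0.0007] pos [0.503  0.2824 0.2772] yaw 0.1626 F [-0.2 -0.8 -3. ] w 0.0591 ff 76.3
```

step_arm --rows '[[[-0.1, -1.8, 0, 0, 0, 0, -1], [-0.15, -3, 0, 0, 0, 0, -1], [-0.2, -3.8, 0, 0, 0, 0, -1], [-0.2, -3.8, 0, 0, 0, 0, -1], [-0.2, -3.8, 0, 0, 0, 0, -1]]]'

```text
time_s: 39.75
tool_pos: [0.5378, 0.1228, 0.2766]
tool_rot: [[-0.987, -0.162, -0.003], [-0.162, 0.987, -0.0], [0.003, -0.0, -1.0]]
wrist_force: [0.3, 0.1, -2.9]
width: 0.0591
finger_force: 76.2
```

step_arm --rows '[[[-0.2, -3.8, 0, 0, 0, 0, -1], [-0.2, -3.8, 0, 0, 0, 0, -1], [-0.15, -3, 0, 0, 0, 0, -1], [-0.1, -2, 0, 0, 0, 0, -1], [-0.03, -1.07, 0, 0, 0, -0.002, -1]]]'

```text
time_s: 40.25
tool_pos: [0.5669, -0.0111, 0.2767]
tool_rot: [[-0.987, -0.163, -0.002], [-0.163, 0.987, -0.0], [0.002, 0.0, -1.0]]
wrist_force: [-0.0, 1.0, -2.0]
width: 0.059
finger_force: 76.2
```

step_arm --rows '[[[0, 0, 0, 0, 0, 0, -1], [0, 0, 1.5, 0, 0, 0, -1], [0, 0, 1.0, 0, 0, 0, -1], [0, 0, 0, 0, 0, 0, -1], [0, 0, 0, 0, 0, 0, -1]]]'

```text
time_s: 40.75
tool_pos: [0.5671, -0.0089, 0.2529]
tool_rot: [[-0.986, -0.165, -0.001], [-0.165, 0.986, 0.0], [0.001, 0.0, -1.0]]
wrist_force: [-0.0, 0.1, -1.9]
width: 0.059
finger_force: 76.2
```

```bash
python3 -c "
from cart import *
go(*slot(),.2412,.1643)"
```

```text
shift [ 0.09 -0.09  1.17] wz 0.0017 | tilt [-0.0008  0.0001] pos [ 0.5671 -0.0089  0.2529] yaw 0.166 F [-0.   0.1 -1.9] w 0.059 ff 76.2
```

step_arm --rows '[[[0.07, -0.07, 0.3, 0, 0, 0.001, -1], [0, 0, 0.4, 0, 0, 0, -1], [0, 0, 0.25, 0, 0, 0, -1], [0, 0, 0, 0, 0, 0, -1], [0, 0, 0, 0, 0, 0, -1]]]'

```text
time_s: 41.25
tool_pos: [0.5668, -0.0104, 0.2436]
tool_rot: [[-0.987, -0.163, -0.0], [-0.163, 0.987, -0.0], [0.0, -0.0, -1.0]]
wrist_force: [0.4, 0.1, -3.2]
width: 0.0593
finger_force: 76.2
```

```bash
python3 -c "
from cart import *
go(*slot(),.2412,.1643)"
```

```text
shift [0.03 0.05 0.24] wz -0.0002 | tilt [-0. -0.] pos [ 0.5668 -0.0104  0.2436] yaw 0.1641 F [ 0.4  0.1 -3.2] w 0.0593 ff 76.2
```

step_arm --rows '[[[0.03, 0.04, 0.12, 0, 0, 0, -1], [0, 0, 0.1, 0, 0, 0, -1], [0, 0, 0.05, 0, 0, 0, -1], [0, 0, 0, 0, 0, 0, -1], [0, 0, 0, 0, 0, 0, -1]]]'

```text
time_s: 41.75
tool_pos: [0.5664, -0.01, 0.2409]
tool_rot: [[-0.987, -0.163, -0.0], [-0.163, 0.987, -0.0], [0.0, -0.0, -1.0]]
wrist_force: [0.6, 0.0, -0.5]
width: 0.059
finger_force: 76.5
```

step_arm --rows '[[[0, 0, -0.03, 0, 0, 0, -1], [0, 0, 0, 0, 0, 0, 0.6], [0, 0, 0, 0, 0, 0, 1], [0, 0, 0, 0, 0, 0, 1], [0, 0, -1, 0, 0, 0, 1]]]'

```text
time_s: 42.25
tool_pos: [0.5657, -0.0099, 0.2506]
tool_rot: [[-0.987, -0.163, -0.002], [-0.163, 0.987, 0.0], [0.002, 0.0, -1.0]]
wrist_force: [-0.2, -0.4, 0.4]
width: 0.085
finger_force: 0.0
```

step_arm --rows '[[[0, 0, -3, 0, 0, 0, 1], [0, 0, -3.5, 0, 0, 0, 1], [-0.3, 2, 0, 0, 0, 0, 1], [-0.5, 3.5, 0, 0, 0, 0, 1], [-0.5, 4, 0, 0, 0, 0, 1]]]'

```text
time_s: 42.75
tool_pos: [0.564, 0.0862, 0.3174]
tool_rot: [[-0.987, -0.162, 0.002], [-0.162, 0.987, -0.0], [-0.001, -0.0, -1.0]]
wrist_force: [0.9, -0.3, 0.3]
width: 0.0854
finger_force: 0.0
```

step_arm --rows '[[[-0.5, 4, 0, 0, 0, 0, 1], [-0.5, 4, 1, 0, 0, 0, 1], [-0.3, 2.5, 2, 0, 0, 0, 1], [-0.2, 0.8, 3, 0, 0, 0, 1], [0, 0, 2, 0, 0, 0, 1]]]'

```text
time_s: 43.25
tool_pos: [0.5596, 0.2014, 0.2354]
tool_rot: [[-0.986, -0.165, -0.0], [-0.165, 0.986, 0.0], [0.0, 0.0, -1.0]]
wrist_force: [1.1, 0.6, 0.3]
width: 0.0851
finger_force: 0.0
```

step_arm --rows '[[[0, 0, 0, 0, 0, 0, 1], [0, 0, 0, 0, 0, 0, 1], [0, 0, 0, 0, 0, 0, 1]]]'

```text
time_s: 43.55
tool_pos: [0.5609, 0.1997, 0.2378]
tool_rot: [[-0.987, -0.163, 0.002], [-0.163, 0.987, 0.001], [-0.002, 0.0, -1.0]]
wrist_force: [0.9, -0.2, 1.1]
width: 0.0853
finger_force: 0.0
```

```bash
cat >> cart.py <<'E'
def capfind(f,s,show=True):
    hsv=cv2.cvtColor(f["color"],cv2.COLOR_RGB2HSV);C=cloud(f,s);ok=np.linalg.norm(C[...,:2]-[.62,.26],axis=2)<.12
    b=(hsv[...,0]>95)&(hsv[...,0]<125)&(hsv[...,1]>120)&ok&(C[...,2]<.03)&(C[...,2]>.004)
    print("blue",rect(cast(f,np.c_[np.nonzero(b)[1],np.nonzero(b)[0]],.012,s)),b.sum())
    h=ok&(abs(C[...,2]-.044)<.006)
    n,l,st,ce=cv2.connectedComponentsWithStats(h.astype(np.uint8));j=1+st[1:,4].argmax();h=l==j
    print("handle",rect(cast(f,np.c_[np.nonzero(h)[1],np.nonzero(h)[0]],.044,s)),h.sum(),ce[j])
E
python3 -c "
from cart import *
s,f=grab('wrist','w5');capfind(f,s);col(.256);print(s['tool_pos'])
f=grab_frame('top');capfind(f,None)"
```

```text
blue (array([0.68321716, 0.24655626]), (0.0914576416015625, 0.06511829376220703), np.float64(-0.13444755710377798)) 1641
handle (array([0.68362512, 0.24691516]), (0.07075593566894531, 0.020422393798828126), np.float64(-0.13615530915279184)) 715 [343.54545455 273.13286713]
col 0.256 [ 40  54  24  32 575] (array([ 0.56600726, -0.01156514]), (0.09132508087158203, 0.060150630950927736), np.float64(0.16286769705839754)) [ 0.56641885 -0.00990893]
[0.56089865 0.19967956 0.23784646]
blue (array([0., 0.]), (0.0, 0.0), np.float64(0.0)) 0Traceback (most recent call last):
  File "<string>", line 4, in <module>
    f=grab_frame('top');capfind(f,None)
                        ~~~~~~~^^^^^^^^
  File "cart.py", line 25, in capfind
    n,l,st,ce=cv2.connectedComponentsWithStats(h.astype(np.uint8));j=1+st[1:,4].argmax();h=l==j
                                                                       ~~~~~~~~~~~~~~~^^
ValueError: attempt to get argmax of an empty sequence
```

View pics/w5.png

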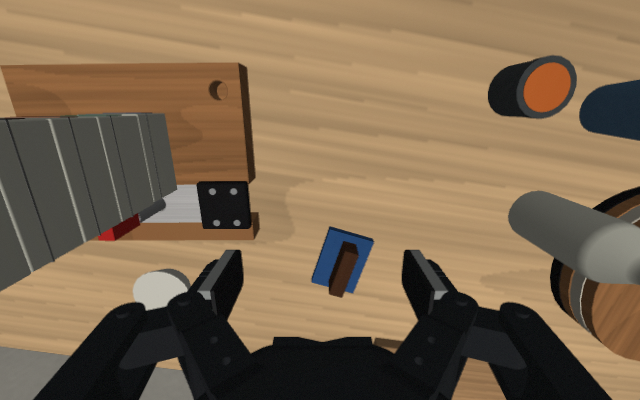

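step_arm --rows '[[[-2, 0.4, 1, 0, 0, 0, 1], [-3.6, 0.75, 2, 0, 0, 0, 1], [-3.6, 0.75, 2, 0, 0, 0, 1], [-3, 0.65, 2, 0, 0, 0, 1], [-0.67, 0.1, 1, 0, 0, 0, 1]]]'

```text
time_s: 44.2
tool_pos: [0.6849, 0.2476, 0.1546]
tool_rot: [[-0.987, -0.163, 0.001], [-0.163, 0.987, 0.0], [-0.001, 0.0, -1.0]]
wrist_force: [-0.6, 0.4, -0.3]
width: 0.0854
finger_force: 0.0
```

step_arm --rows '[[[0, 0, 1, 0, 0, 0.12, 0.2], [0, 0, 1, 0, 0, 0.12, 0.2], [0, 0, 0, 0, 0, 0.059, 0.2], [0, 0, 0, 0, 0, 0, 0.2], [0, 0, 0, 0, 0, 0, 0.2]]]'

```text
time_s: 44.7
tool_pos: [0.6828, 0.2468, 0.1369]
tool_rot: [[-0.991, 0.132, 0.001], [0.132, 0.991, 0.0], [-0.001, 0.0, -1.0]]
wrist_force: [-0.1, -0.2, 0.1]
width: 0.0511
finger_force: 0.0
```

```bash
python3 -c "
from cart import *
s,f=grab('wrist');capfind(f,s);go(.6835,.2468,.036,-.135)"
```

```text
blue (array([0.68493274, 0.24772725]), (0.08808592224121094, 0.06402951049804688), np.float64(-0.13843910294558892)) 4229
handle (array([0.68511719, 0.24824371]), (0.06904887390136719, 0.019077648162841798), np.float64(-0.1408906758870616)) 1842 [325.23561346 208.54017372]
shift [-0.06 -0.   10.09] wz 0.002 | tilt [0.0008 0.0003] pos [0.6828 0.2469 0.1369] yaw -0.133 F [ 0.1  0.4 -0.1] w 0.0515 ff 0.0
```

step_arm --rows '[[[-0.16, 0.08, 3, 0, 0, 0.004, 0.2], [0, 0, 3, 0, 0, 0, 0.2], [0, 0, 2.5, 0, 0, 0, 0.2], [0, 0, 1, 0, 0, 0, 0.2], [0, 0, 0.5, 0, 0, 0, 0.2]]]' --newtons 60

```text
time_s: 45.25
tool_pos: [0.6841, 0.2474, 0.0357]
tool_rot: [[-0.99, 0.138, -0.001], [0.138, 0.99, -0.0], [0.001, -0.0, -1.0]]
wrist_force: [0.1, 0.2, 1.3]
width: 0.0513
finger_force: 0.0
```

step_arm --rows '[[[0, 0, 0, 0, 0, 0, 0.2], [0, 0, 0, 0, 0, 0, -1], [0, 0, 0, 0, 0, 0, -1], [0, 0, 0, 0, 0, 0, -1], [0, 0, 0, 0, 0, 0, -1]]]'

```text
time_s: 45.75
tool_pos: [0.6852, 0.2478, 0.0377]
tool_rot: [[-0.99, 0.138, 0.002], [0.138, 0.99, 0.001], [-0.002, 0.001, -1.0]]
wrist_force: [-0.5, -0.1, 7.5]
width: 0.019
finger_force: 60.3
```

```bash
python3 -c "
from cart import *
go(*slot(),.32,.1643)"
```

```text
shift [  8.15 -27.14 -28.27] wz -0.303 | tilt [0.002  0.0006] pos [0.6852 0.2478 0.0377] yaw -0.1387 F [-0.5 -0.1  7.5] w 0.019 ff 60.3
```

step_arm --rows '[[[0, 0, -1, 0, 0, 0, -1], [0, 0, -3, 0, 0, 0, -1], [0, 0, -4.5, 0, 0, 0, -1], [0, 0, -4.5, 0, 0, 0, -1], [0, 0, -4.5, 0, 0, 0, -1]]]'

```text
time_s: 46.25
tool_pos: [0.684, 0.2474, 0.2138]
tool_rot: [[-0.99, 0.138, 0.0], [0.138, 0.99, 0.0], [-0.0, 0.0, -1.0]]
wrist_force: [1.0, -1.0, -2.5]
width: 0.0188
finger_force: 58.8
```

step_arm --rows '[[[0, 0, -4.5, 0, 0, 0, -1], [0, 0, -4.5, 0, 0, -0.1, -1], [0, 0, -2.5, 0, 0, -0.1, -1], [0, 0, -0.5, 0, 0, -0.1, -1], [0, 0, 0, 0, 0, -0.003, -1]]]'

```text
time_s: 46.75
tool_pos: [0.6845, 0.2476, 0.3336]
tool_rot: [[-0.986, -0.165, 0.003], [-0.165, 0.986, 0.001], [-0.003, 0.0, -1.0]]
wrist_force: [-0.5, 0.3, -2.5]
width: 0.0189
finger_force: 58.9
```

step_arm --rows '[[[0, 0, 0, 0, 0, 0, -1], [0, 0, 0, 0, 0, 0, -1], [0, 0, 0, 0, 0, 0, -1]]]'

```text
time_s: 47.05
tool_pos: [0.684, 0.2474, 0.3302]
tool_rot: [[-0.987, -0.162, -0.001], [-0.162, 0.987, -0.0], [0.002, -0.0, -1.0]]
wrist_force: [0.8, -0.2, -3.0]
width: 0.0189
finger_force: 58.9
```

```bash
python3 -c "
from cart import *
go(*slot(),.335,.1643)"
```

```text
shift [ 15.77 -23.49  -0.45] wz -0.0016 | tilt [-0.0015 -0.0005] pos [0.684  0.2474 0.3302] yaw 0.1627 F [ 0.8 -0.2 -3. ] w 0.0189 ff 58.9
```

step_arm --rows '[[[0.95, -1.41, -0.2, 0, 0, 0, -1], [1.58, -2.35, 0, 0, 0, 0, -1], [2.05, -3.05, 0, 0, 0, 0, -1], [2.05, -3.05, 0, 0, 0, 0, -1], [2.05, -3.05, 0, 0, 0, 0, -1]]]'

```text
time_s: 47.55
tool_pos: [0.6186, 0.1043, 0.3329]
tool_rot: [[-0.987, -0.163, -0.001], [-0.163, 0.987, -0.0], [0.001, -0.0, -1.0]]
wrist_force: [0.8, -0.5, -1.3]
width: 0.0192
finger_force: 58.9
```

step_arm --rows '[[[2.05, -3.05, 0, 0, 0, 0, -1], [1.9, -2.82, 0, 0, 0, 0, -1], [1.58, -2.35, 0, 0, 0, 0, -1], [1.1, -1.65, 0, 0, 0, 0, -1], [0.46, -0.71, 0, 0, 0, -0.001, -1]]]'

```text
time_s: 48.05
tool_pos: [0.5659, -0.0119, 0.3332]
tool_rot: [[-0.987, -0.162, -0.0], [-0.162, 0.987, -0.0], [0.001, -0.0, -1.0]]
wrist_force: [0.5, 0.4, -2.6]
width: 0.0189
finger_force: 59.0
```

step_arm --rows '[[[0, 0, 0, 0, 0, 0, -1], [0, 0, 1.2, 0, 0, 0, -1], [0, 0, 1.0, 0, 0, 0, -1], [0, 0, 0, 0, 0, 0, -1], [0, 0, 0, 0, 0, 0, -1]]]'

```text
time_s: 48.55
tool_pos: [0.5671, -0.0094, 0.3105]
tool_rot: [[-0.986, -0.165, -0.001], [-0.165, 0.986, 0.0], [0.001, 0.0, -1.0]]
wrist_force: [0.3, 0.7, -2.5]
width: 0.0192
finger_force: 59.0
```

```bash
python3 -c "
from cart import *
go(*slot(),.294,.1643)"
```

```text
shift [ 0.07 -0.04  1.65] wz 0.0017 | tilt [-0.0013  0.0001] pos [ 0.5671 -0.0094  0.3105] yaw 0.166 F [ 0.3  0.7 -2.5] w 0.0192 ff 59.0
```

step_arm --rows '[[[0.05, -0.03, 0.5, 0, 0, 0.001, -1], [0, 0, 0.5, 0, 0, 0, -1], [0, 0, 0.3, 0, 0, 0, -1], [0, 0, 0, 0, 0, 0, -1], [0, 0, 0, 0, 0, 0, -1]]]'

```text
time_s: 49.05
tool_pos: [0.5668, -0.0104, 0.2982]
tool_rot: [[-0.987, -0.163, -0.0], [-0.163, 0.987, -0.0], [0.0, -0.0, -1.0]]
wrist_force: [-1.0, 0.2, -2.9]
width: 0.0188
finger_force: 59.0
```

```bash
python3 -c "
from cart import *
go(*slot(),.294,.1643)
s,f=grab('side');cv2.imwrite('pics/s5.png',cv2.resize(f['color'][90:270,240:440],None,fx=3,fy=3)[:,:,::-1])"
```

```text
shift [0.02 0.05 0.42] wz -0.0001 | tilt [-0. -0.] pos [ 0.5668 -0.0104  0.2982] yaw 0.1642 F [-1.   0.2 -2.9] w 0.0188 ff 59.0
```

View pics/s5.png

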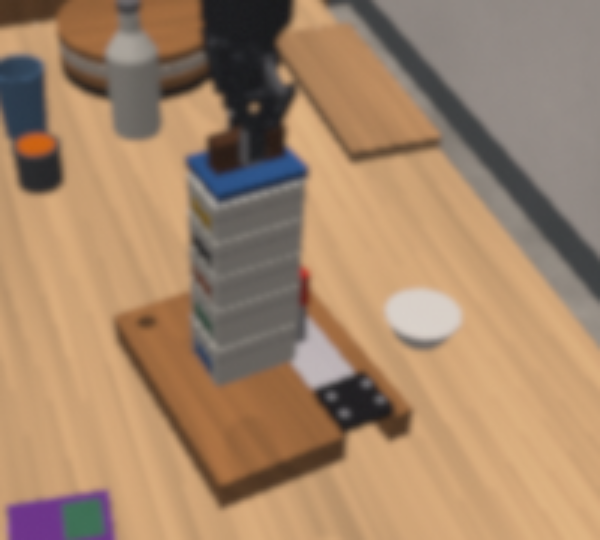

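The side view shows five cartons in a straight, square column beside the pin, with the board square just above. Set it down.

step_arm --rows '[[[0.01, 0.03, 0.2, 0, 0, 0, -1], [0, 0, 0.15, 0, 0, 0, -1], [0, 0, 0.08, 0, 0, 0, -1], [0, 0, 0, 0, 0, 0, -1], [0, 0, 0, 0, 0, 0, -1]]]'

```text
time_s: 49.6
tool_pos: [0.5666, -0.0101, 0.2939]
tool_rot: [[-0.987, -0.163, 0.0], [-0.163, 0.987, 0.0], [-0.0, -0.0, -1.0]]
wrist_force: [0.3, -0.4, -2.1]
width: 0.0194
finger_force: 59.1
```

step_arm --rows '[[[0, 0, 0.05, 0, 0, 0, -1], [0, 0, 0.03, 0, 0, 0, -1], [0, 0, 0, 0, 0, 0, -1]]]'

```text
time_s: 49.9
tool_pos: [0.5667, -0.0101, 0.2937]
tool_rot: [[-0.987, -0.163, 0.001], [-0.163, 0.987, -0.0], [-0.001, -0.0, -1.0]]
wrist_force: [-3.3, 0.4, 4.8]
width: 0.0186
finger_force: 60.2
```

Contact. Release gently, rise clear, move aside toward the robot/left and look.

step_arm --rows '[[[0, 0, -0.03, 0, 0, 0, -0.55], [0, 0, 0, 0, 0, 0, -0.4], [0, 0, 0, 0, 0, 0, 0], [0, 0, 0, 0, 0, 0, 0.2], [0, 0, 0, 0, 0, 0, 0.3]]]'

```text
time_s: 50.4
tool_pos: [0.5666, -0.0101, 0.2934]
tool_rot: [[-0.987, -0.164, 0.0], [-0.164, 0.987, -0.0], [-0.0, -0.0, -1.0]]
wrist_force: [0.1, 0.6, 0.1]
width: 0.0555
finger_force: 0.0
```

step_arm --rows '[[[0, 0, -1, 0, 0, 0, 0.3], [0, 0, -2, 0, 0, 0, 0.3], [0, 0, -3, 0, 0, 0, 0.3], [0, 0, -2, 0, 0, 0, 0.3], [0.5, 2, 0, 0, 0, 0, 0.3]]]'

```text
time_s: 50.9
tool_pos: [0.5603, 0.0077, 0.3771]
tool_rot: [[-0.987, -0.162, 0.006], [-0.162, 0.987, -0.001], [-0.005, -0.002, -1.0]]
wrist_force: [0.5, 0.3, -0.6]
width: 0.0557
finger_force: 0.0
```

step_arm --rows '[[[1, 3.5, 0, 0, 0, 0, 0.3], [1, 4, 0, 0, 0, 0, 0.3], [1, 4, 0, 0, 0, 0, 0.3], [1, 4, 0, 0, 0, 0, 0.3], [1, 4, 0, 0, 0, 0, 0.3]]]'

```text
time_s: 51.4
tool_pos: [0.4764, 0.1944, 0.3743]
tool_rot: [[-0.987, -0.163, 0.001], [-0.163, 0.987, 0.0], [-0.001, 0.0, -1.0]]
wrist_force: [0.3, -0.6, -0.8]
width: 0.0557
finger_force: 0.0
```

step_arm --rows '[[[1, 3, 0, 0, 0, 0, 0.3], [0.5, 2, 0, 0, 0, 0, 0.3], [0, 0, 0, 0, 0, 0, 0.3], [0, 0, 0, 0, 0, 0, 0.3], [0, 0, 0, 0, 0, 0, 0.3]]]'

```text
time_s: 51.9
tool_pos: [0.4546, 0.2393, 0.3737]
tool_rot: [[-0.987, -0.163, 0.0], [-0.163, 0.987, -0.0], [-0.0, -0.0, -1.0]]
wrist_force: [0.9, -0.9, -0.6]
width: 0.0554
finger_force: 0.0
```

```bash
python3 -c "
from cart import *
s,f=grab('top');col(.268,f);col(.300,f);C=cloud(f);hsv=cv2.cvtColor(f['color'],cv2.COLOR_RGB2HSV)
m=((hsv[...,0]<8)|(hsv[...,0]>172))&(hsv[...,1]>150)&(abs(C[...,0]-.62)<.05)&(abs(C[...,1])<.05);print('pin head',m.sum(),C[m].mean(0),C[m][:,2].max())
g=grab_frame('side')
cv2.imwrite('pics/fin.png',np.hstack([cv2.resize(f['color'][100:300,200:440],(480,400)),cv2.resize(g['color'][120:270,240:360],(320,400))])[:,:,::-1])
print(sensors.state()['tool_pos'])"
```

```text
col 0.268 [ 39  53  26  32 473] (array([ 0.56643115, -0.01145445]), (0.09080872344970703, 0.06574347686767579), np.float64(0.17019643341742974)) [ 0.56641885 -0.00990893]
col 0.3 [ 47  55  11  24 164] (array([ 0.56676733, -0.01151245]), (0.07056805419921874, 0.020041244506835938), np.float64(0.15839485142858223)) [ 0.56641885 -0.00990893]
pin head 3 [ 0.58512633 -0.00954009  0.30275678] 0.30352641581600937
[0.45464736 0.23915008 0.37355819]
```

View pics/fin.png

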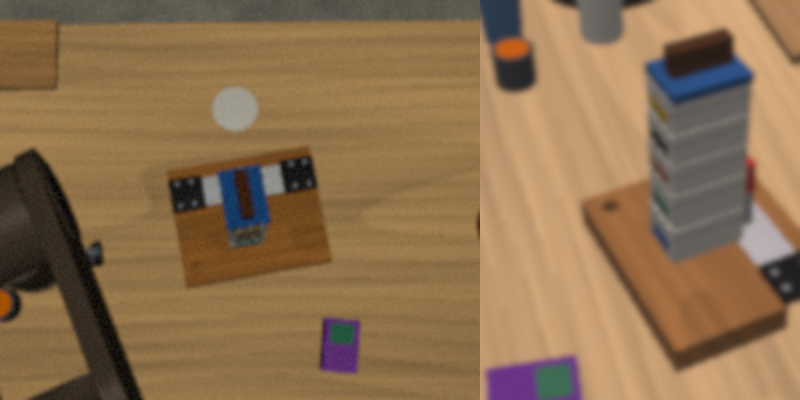

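```bash
python3 -c "
from plant import robot
print(robot.sign_off())"
```

```text
the job is handed in; nothing more can be done
None
```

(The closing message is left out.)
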